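# Take the sample tube out of the polarimeter and hold it to the light

## Task

A polarimeter tube has been left lying on the polarimeter's lid: first lay it gently in the empty lane of the tube tray, with its bulb at the same end as the bulbs of the tubes already there. Then raise the lid fully so that it stays up, draw out the sample tube hidden in the chamber and hold it level, end-on, close in front of the middle of the light panel, so that one of its end windows squarely faces the lit face. Finish while still holding it there, clear of everything else, and leave the other tubes and the things on the bench where they are.

Things in the scene. Friction and masses are not known exactly. Their poses are not given: they have to be found in the camera images.
- stray_center (a point): the tube left lying on the lid at any angle: glass bore 16 mm thick, a hexagonal steel cap (26 mm across flats, 12 mm long) on each end, 116 mm long in all, 90 g, a round window in each end face. Point on its axis at mid-length, 13 mm above what its caps rest on; x axis along the tube towards its bulb. The bore from 46 mm behind to 18 mm ahead of the point is free to grip
- stray_bulb (a point): the middle of that tube's glass bulb (24 mm thick, 22 mm long), on its axis, 29 mm from the centre
- sample_center (a point): the sample tube, hidden in the chamber until the lid is up, of the same kind and size as the tube on the lid. Point on its axis at mid-length; x axis along the tube towards its bulb. It lies across the instrument (along its y), caps loose in two saddles, its axis 105 mm above the bench, 35 mm below the chamber's rim; it lifts straight up
- polarimeter: fixed white bench instrument, 360 mm wide (y), 315 mm deep (x -150 to 165), 152 mm high; origin on the bench under its middle, x axis from front to back. Front: sloping console with display and keys, 46 to 100 mm high. Middle: lidded sample chamber, opening x -55 to 72 mm, y +-100 mm, rim 140 mm and floor 62 mm above the bench
- saddle_mid (a point): point of the chamber midway between the two tube saddles, at the height of the tube's axis, 105 mm above the bench; axes as the polarimeter's. The saddles (50 mm wide in x, tops 1 mm below this point) span y 35 to 69 mm either side; between them it is clear down to the floor, 43 mm below
- lid (a joint): angle of the grey chamber lid, rad: 0 shut, grows as its front edge swings up and back, 1.57 upright, stop at 1.8. A stiff hinge holds it wherever it is left; raising it takes about 4.5 N at the handle
- lid_handle (a point): middle of the lid's black bow handle: a round bar 10 mm thick and 84 mm long (along y), its centre line 40 mm above the lid's top and 15 mm behind the lid's front edge, on a post at each end, open underneath (35 mm). It turns with the lid; axes as the polarimeter's while shut
- lid_hinge (a point): middle of the hinge line (along y), at the back edge of the lid's top, 152 mm above the bench; axes as the polarimeter's. With the lid shut the handle's bar is 138 mm in front of it and 40 mm above it. Lid 153 mm deep, 224 mm wide, 12 mm thick
- tray: fixed white tube tray, 150 (x) by 166 mm (y), left or right of the polarimeter; origin under its middle. Three lanes along x at y -50 (empty), 0 and 50 mm (tubes, bulbs towards +x). Caps lie in two rows of saddles at x +-35 to 65 mm: floor 30 mm up, 38 mm clear between 10 mm high cheeks, no end stops; between the rows it is open down to 8 mm
- tray_slot (a point): where the centre of a tube lies when it rests in the empty lane, 43 mm above the bench; axes as the tray's: x along the lane, +x the way the neighbours' bulbs point
- rack1_center (a point): tube of the same kind in the tray's middle lane; point at its middle, x axis towards its bulb
- rack2_center (a point): tube of the same kind in the tray's far lane; point at its middle, x axis towards its bulb
- panel_face (a point): middle of the lit white face (180 wide, 140 mm high) of a fixed upright light panel (frame 210 x 170 x 20 mm), 165 mm above the bench, on the other side of the polarimeter from the tray. The face looks along this frame's -x. A flat foot 12 mm high reaches 80 mm forward of it
- amber_bottle: bystander: small amber bottle, blue cap, 54 mm thick, 105 mm high; origin under its middle
- beaker: bystander: glass beaker, 66 mm thick, 85 mm high; origin under its middle
- vial0: bystander: glass vial 25 mm thick, 48 mm high, standing on the top of the polarimeter's right (-y) side; origin under its middle
- vial1: bystander: vial as the other, on the top of the polarimeter's left (+y) side

How it is judged:
On the way, in this order (a step that is already met when the one before it is completed fails the run):
1. the tube from the lid lies in the tray's empty lane, bulb the same way as its neighbours, let go, with the lid still shut (x of stray_center in the frame of tray_slot between -0.02 and 0.02 m and y of stray_center in the frame of tray_slot between -0.008 and 0.008 m and z of stray_center in the frame of tray_slot between -0.005 and 0.006 m and x of stray_bulb in the frame of tray_slot above 0 m and contact force between the fingers and stray below 0.05 N and linear speed of stray below 0.03 m/s and value of joint lid below 0.1 rad), for 0.2 s.
2. the lid stands open, the sample tube still in the chamber (value of joint lid above 1.4 rad and distance between sample_center and saddle_mid below 0.04 m), for 0.2 s.
3. the sample tube is drawn up out of the chamber in the fingers (contact force between the fingers and sample above 1 N and z of sample_center in the frame of polarimeter above 0.17 m and contact force between sample and polarimeter below 0.05 N), for 0.1 s.
At the end, for the whole second after the job is handed in: Sample tube held (over 1 N), still, touching nothing else, centre 65-210 mm before the panel face, within 45 mm of its middle, within 0.26 rad of square to it, 0.2 rad of level; lid over 1.4 rad; other tube let go in the empty lane (20 mm along, 8 across, 6 high), bulb as its neighbours (x of stray_center in the frame of tray_slot between -0.02 and 0.02 m and y of stray_center in the frame of tray_slot between -0.008 and 0.008 m and z of stray_center in the frame of tray_slot between -0.005 and 0.006 m and x of stray_bulb in the frame of tray_slot above 0 m and contact force between each of the fingers, sample and stray below 0.05 N and linear speed of each of stray, sample below 0.03 m/s and value of joint lid above 1.4 rad and contact force between the fingers and sample above 1 N and contact force between sample and polarimeter below 0.05 N and contact force between sample and panel below 0.05 N and contact force between sample and tray below 0.05 N and contact force between sample and rack1 below 0.05 N and contact force between sample and rack2 below 0.05 N and x of sample_center in the frame of panel_face between -0.21 and -0.065 m and y of sample_center in the frame of panel_face between -0.045 and 0.045 m and z of sample_center in the frame of panel_face between -0.045 and 0.045 m and angle between the x axis of sample_center and the x axis of panel_face, either way round below 0.26 rad and angle between sample_center's own x axis and vertical between 1.37 and 1.77 rad and height (world z) of sample_center above 0.11 m); the arm keeps its last pose, push and grip.
It fails at once if the lid is lifted before the tube on it has been put in the tray (value of joint lid above 0.25 rad and horizontal distance between stray_center and tray_slot above 0.05 m).
It fails at once if the tube from the lid is dropped (linear speed of stray above 0.6 m/s and contact force between the fingers and stray below 0.02 N).
It fails at once if the sample tube is dropped (linear speed of sample above 0.6 m/s and contact force between the fingers and sample below 0.02 N).
It fails at once if a tube already in the tray is shifted (distance of any of rack1_center, rack2_center from where it was at the start of the episode above 0.02 m).
It fails at once if a thing standing on the bench is shifted or knocked over (distance of any of amber_bottle, beaker, vial0, vial1 from where it was at the start of the episode above 0.03 m).
It also fails if it takes over 69 s, if anything falls off the work surface, if the arm or the gripper's body presses on something with over 40 N, if the wrist force passes 120 N, or if a joint passes its speed limit or range.

## Robot

A 6-joint arm with a two-finger parallel gripper is mounted at the origin on the work surface. World frame = base frame: x ahead of the robot, y to its left, z up, the work surface at z = 0. Lengths are in m, angles in rad, forces in N, time in s.
With the tool pointing down it reaches from about 0.4 to 0.825 m from the base axis. Payload 7 kg.
Tool frame: the origin (TCP) lies at the centre of the arm's flange, where the gripper is bolted on; the fingertips stand 178 mm ahead of it and the grasp point (between the pads) lies 159 mm ahead of it; z points along the fingers, y is the direction in which the jaws open and shut (so a half turn about z gives the same grasp; the last joint's range is limited). The gripper opens to 88 mm and grips with 3 to 60 N. Pads are 19 mm wide; open, the fingers measure 130 mm over their backs; the gripper's body (78 mm by 193 mm) begins 47 mm behind the grasp point.
Start: joints at [-0.882, 0.359, 0.012, 0, -1.224, -0.288], TCP at [0.263, -0.621, 0.405] pointing down, gripper open.
Joint ranges: [-3.07, 3.07], [-1.43, 2.12], [-1.02, 1.25], [-3.03, 1.67], [-3.05, -0], [-3.03, 3.03]. Speed limits (rad/s): [2.39, 2.39, 3.01, 3.14, 3.14, 3.14].

## Interface

Orientations are given as [roll, pitch, yaw] about the fixed x, y, z axes, in that order (R = Rz(yaw) Ry(pitch) Rx(roll)).
In Python, from station import * gives the robot as it stands.
- The arm moves only by the tool send_rows, never from a script. Its argument "motion" is a list of rows, each an object with "offset": the shift along the tool's x, y, z in cm, a list of three; "turn": the turn about the tool's z in degrees. In form: [{"offset": [x, y, z], "turn": turn}, ...]. A call has 1 to 8 rows; each row is the pose to reach, as a shift and turn from the pose commanded when the call began, along the tool's axes at that moment; what a row does not reach only later rows make up. A row lasts 1/10 s, in which the tool goes at most 50 mm and 8.59 degrees, less where a joint would pass 70% of its speed; a pose out of reach is approached as far as the arm can. A call with a gripper value outside its range is refused whole. "hand" is the opening, from -1 (shut) to 1 (fully open), set as the call begins (left out, the last holds). The fingers move at their own pace and stop on an object; "squeeze" is the grip in N (left out, the last holds). Time passes only in rows, so rows that repeat a pose let the fingers close. It gives the time, the measured TCP pose, the force and the opening at its end, in the units of the state.
- get_state(): the state, without advancing time (a new reading comes with each control period).
- grab_frame(name): name is "scene" or "top"; returns a dict with "frame" (420x560x3 uint8, blue, green, red), "range_z" (420x560 float32, m along the optical axis (not along the pixel's ray), 0 where there is no reading), "vertical_fov" (degrees; the focal length in pixels is half the picture's height over the tangent of half this angle, whatever the lens; pixels are square), "cx", "cy" (the principal point, pixels), "cam_to_world" (4x4, takes a point from camera to world coordinates). Camera axes: x right, y up, looking along -z (the intrinsics and any distortion apply to the point x, -y, -z); pixel columns grow to the right and rows downward; lengths in m; the calibration is good to about 2 mm. A picture is of the moment at which its call begins.
- job_done(): hands the job in, once; it reports no verdict.
The state is a dict: "t": time; "q": joint angles; "qd": joint speeds; "joint_efforts": joint torques, N m; "eef_pos": TCP position; "ee_rot": TCP orientation; "force": force on the tool from outside, world axes, zero at the start; "moment": the same for the moment, N m; "width": finger opening in m.
Only numpy, scipy, OpenCV 4.12 (cv2) and the standard library are available. Lean on these libraries where they do the work, as an engineer would, in place of code of your own. Each camera call takes 0.05 s, during which the arm holds its last target. There are 200 camera calls.

## Working session

There is one attempt and no reset: what is moved stays moved. The work goes in short steps, Python scripts to look and compute and a tool call to move; the robot and the scene stay as the last step left them, time stands still between calls to the robot, and variables do not carry over. Pictures are saved under pics/ and viewed, about 8 in all and at most 12, crops included, and the job is handed in when it is done.

Besides the shell and the picture viewer there is one more tool, called after "Emit:" as name(argument=value, ...) on one line, values as JSON. send_rows: Moves the arm, as the interface text tells. Its arguments: {"type":"object","properties":{"motion":{"type":"array"},"hand":{"type":"number"},"squeeze":{"type":"number"}},"required":["motion"]}

```bash
ls; mkdir -p pics; python3 - <<'E'
from station import *
import cv2,numpy as np
print(get_state())
for n in("scene","top"):
    f=grab_frame(n); np.savez(f"pics/{n}0.npz",**{k:f[k] for k in f})
    print(n,f["vertical_fov"],f["cx"],f["cy"],f["cam_to_world"],[k for k in f])
    cv2.imwrite(f"pics/{n}0.png",cv2.resize(f["frame"],(800,600),interpolation=cv2.INTER_CUBIC))
E
```

```text
pics
{'t': 0.0, 'q': array([-8.81900119e-01,  3.59395848e-01,  1.10567679e-02, -3.67093657e-04,
       -1.22410444e+00, -2.88077355e-01]), 'qd': array([0.00022813, 0.00062326, 0.00115666, 0.00217069, 0.00092384,
       0.00122862]), 'joint_efforts': array([-3.28103924e-04, -5.82713020e+01,  2.93043941e+01,  6.99712202e+00,
        6.59991187e-03, -1.79769040e-04]), 'eef_pos': array([ 0.26327659, -0.62132427,  0.40371268]), 'ee_rot': array([ 3.13991529e+00, -1.37160954e-04, -2.74089871e+00]), 'force': array([-0.77106114, -0.19714992, -0.04091745]), 'moment': array([-0.01181662, -0.00498061,  0.01013362]), 'width': 0.08775735388190833}
scene 46.620842367177865 284.212701161091 209.247955001708 [[ 0.44248846 -0.65251324  0.615167    1.18193101]
 [ 0.89665518  0.3330975  -0.29164283 -0.33219768]
 [-0.01460978  0.68064127  0.73247117  0.91572425]
 [ 0.          0.          0.          1.        ]] ['frame', 'range_z', 'vertical_fov', 'cx', 'cy', 'cam_to_world']
top 56.82168929566058 281.6222830471486 205.9193424888972 [[ 0.01408372  0.98700058 -0.16009844  0.36336137]
 [-0.9998295   0.01198868 -0.01404435 -0.02906888]
 [-0.01194242  0.16026894  0.98700114  1.19116053]
 [ 0.          0.          0.          1.        ]] ['frame', 'range_z', 'vertical_fov', 'cx', 'cy', 'cam_to_world']
```

View pics/top0.png

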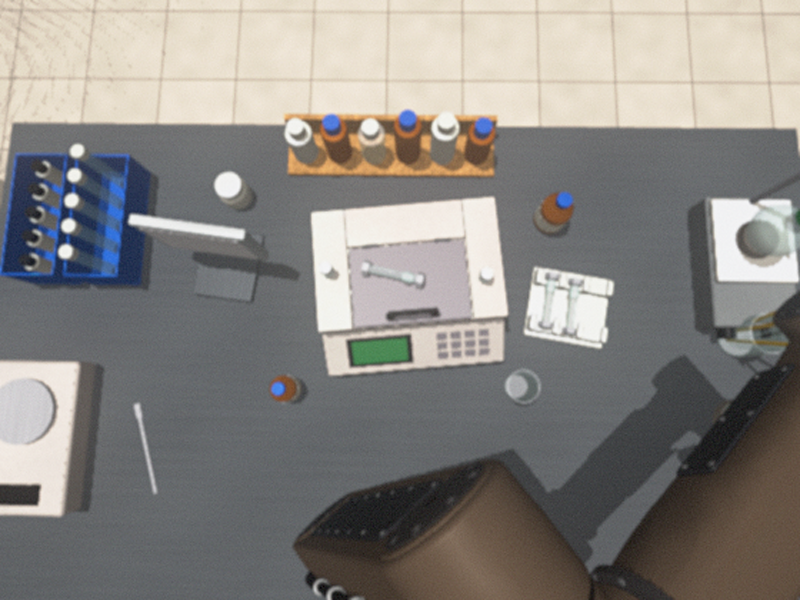

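View pics/scene0.png

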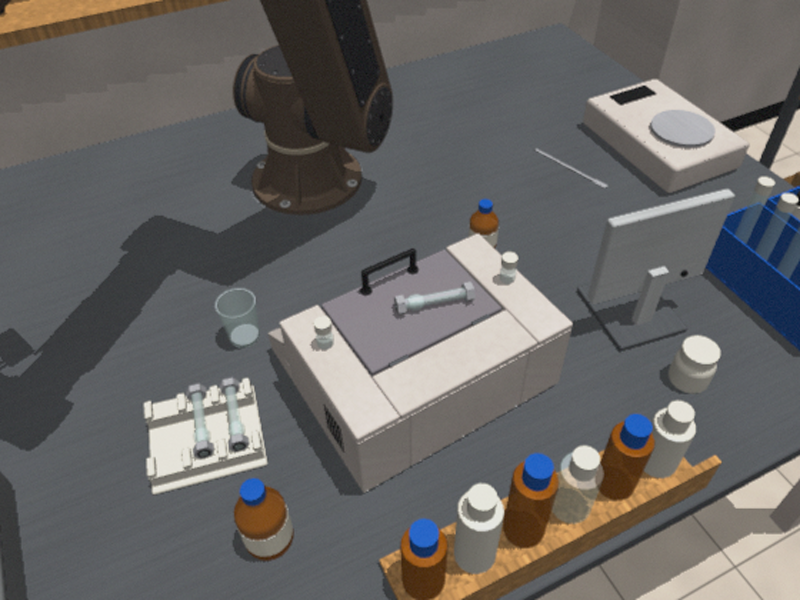

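The top view shows the polarimeter at about (410,285) and the stray tube on its lid from (368,268) to (420,282). The tray is at (568,307) with its right lane empty, and the panel is at (190,230). Next I'll take close crops and measure.

```bash
cat > h.py <<'E'
import numpy as np,cv2
def load(n):
    return dict(np.load(f"pics/{n}.npz"))
def cloud(f):
    h,w=f["range_z"].shape; fl=h/2/np.tan(np.radians(f["vertical_fov"])/2)
    v,u=np.mgrid[:h,:w]; z=f["range_z"].astype(float)
    P=np.stack([(u-f["cx"])*z/fl,-(v-f["cy"])*z/fl,-z,np.ones_like(z)],-1)
    W=(P@f["cam_to_world"].T)[...,:3]; W[z==0]=np.nan
    return W
def px(f,u,v,zw):   # pixel ray to height zw
    h=f["range_z"].shape[0]; fl=h/2/np.tan(np.radians(f["vertical_fov"])/2)
    T=f["cam_to_world"]; d=T[:3,:3]@np.array([(u-f["cx"])/fl,-(v-f["cy"])/fl,-1]); o=T[:3,3]
    return o+d*(zw-o[2])/d[2]
E
python3 - <<'E'
from h import *
a=load("top0");b=load("scene0")
A=a["frame"][130:270,205:345];B=a["frame"][170:260,345:445]
C=b["frame"][170:250,245:375]; D=b["frame"][250:350,90:200]
r=lambda i:cv2.resize(i,(400,300),interpolation=cv2.INTER_CUBIC)
cv2.imwrite("pics/c1.png",np.vstack([np.hstack([r(A),r(B)]),np.hstack([r(C),r(D)])]))
W=cloud(a)
# samples, in top orig pixels = view*.7
for n,(u,v) in dict(benchL=(150,300),lid=(300,178),lid2=(260,200),panelTop=(130,158),foot=(155,202),topR=(340,170),topL=(231,170),tubeA=(258,188),tubeB=(294,196),bottle=(198,272),beaker=(365,270)).items():
    print(n,W[v,u].round(3))
Z=W[...,2]
# panel top edge cloud
for nm,X in(("top",W),("scene",cloud(b))):
    m=(X[...,2]>.12)&(X[...,2]<.26)&(X[...,1]>.2)&(X[...,1]<.5)&(X[...,0]>.45)&(X[...,0]<.8)
    p=X[m]; print(nm,len(p))
    for lo in np.arange(.12,.26,.02):
        q=p[(p[:,2]>=lo)&(p[:,2]<lo+.02)]
        if len(q)>5: print(round(lo,2),len(q),np.percentile(q,[2,50,98],axis=0).round(3).tolist())
E
```

```text
benchL [ 0.266  0.379 -0.   ]
lid [ 0.61  -0.064  0.153]
lid2 [0.548 0.045 0.148]
panelTop [0.634 0.368 0.249]
foot [0.562 0.38  0.012]
topR [ 0.634 -0.173  0.151]
topL [0.63  0.126 0.156]
tubeA [0.576 0.049 0.175]
tubeB [ 0.555 -0.047  0.178]
bottle [0.352 0.215 0.107]
beaker [ 0.364 -0.265  0.01 ]
top 1481
0.12 109 [[0.612, 0.263, 0.121], [0.621, 0.35, 0.13], [0.637, 0.464, 0.139]]
0.14 116 [[0.611, 0.263, 0.14], [0.622, 0.352, 0.15], [0.637, 0.465, 0.16]]
0.16 120 [[0.612, 0.264, 0.161], [0.622, 0.352, 0.169], [0.637, 0.465, 0.179]]
0.18 136 [[0.612, 0.264, 0.181], [0.622, 0.352, 0.19], [0.636, 0.461, 0.199]]
0.2 136 [[0.612, 0.263, 0.201], [0.621, 0.346, 0.21], [0.637, 0.465, 0.219]]
0.22 185 [[0.612, 0.264, 0.221], [0.623, 0.358, 0.233], [0.636, 0.462, 0.24]]
0.24 679 [[0.614, 0.267, 0.241], [0.633, 0.364, 0.25], [0.651, 0.466, 0.254]]
scene 4049
0.12 541 [[0.618, 0.263, 0.121], [0.644, 0.359, 0.13], [0.657, 0.462, 0.14]]
0.14 497 [[0.617, 0.263, 0.14], [0.641, 0.356, 0.15], [0.655, 0.462, 0.16]]
0.16 527 [[0.617, 0.263, 0.16], [0.641, 0.353, 0.17], [0.655, 0.463, 0.18]]
0.18 537 [[0.618, 0.263, 0.18], [0.641, 0.356, 0.19], [0.655, 0.463, 0.2]]
0.2 565 [[0.618, 0.263, 0.2], [0.641, 0.355, 0.21], [0.655, 0.464, 0.22]]
0.22 584 [[0.617, 0.263, 0.22], [0.641, 0.356, 0.23], [0.655, 0.463, 0.24]]
0.24 798 [[0.616, 0.264, 0.241], [0.636, 0.36, 0.248], [0.654, 0.465, 0.251]]
```

View pics/c1.png

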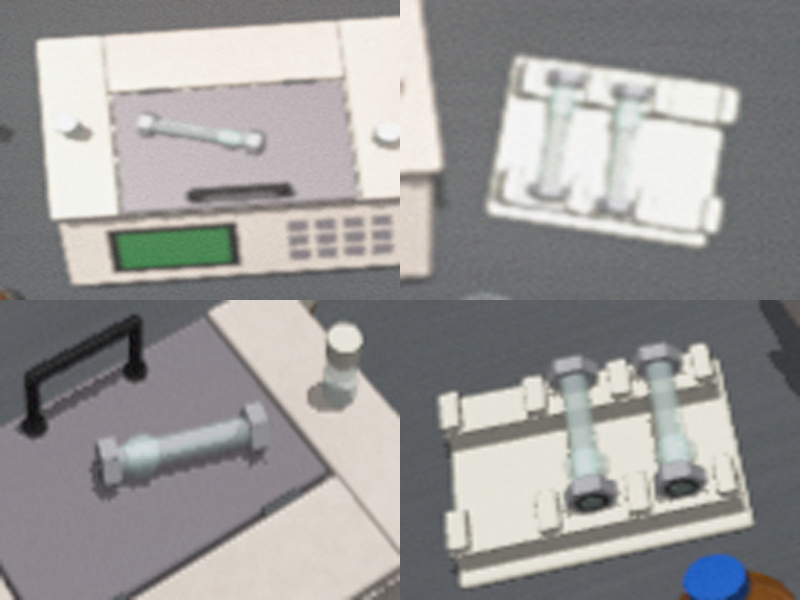

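Crop shows the stray's bulb at its -y (right) end. The racked tubes' bulbs point away from the robot (+x), and the empty lane is on the -y side. Next I'll fit poses from the clouds.

```bash
cat > fit.py <<'E'
from h import *
def rect(p):
    (c,s,a)=cv2.minAreaRect((p[:,:2]*1000).astype(np.float32)); return np.round(c,1),np.round(s,1),round(a,2)
def trim(p,k=4):
    # drop isolated points
    from scipy.spatial import cKDTree
    t=cKDTree(p[:,:2]); n=np.array([len(i) for i in t.query_ball_point(p[:,:2],.008)]); return p[n>=k]
E
python3 - <<'E'
from fit import *
for nm in("top0","scene0"):
    f=load(nm);W=cloud(f);x,y,z=W[...,0],W[...,1],W[...,2]
    hsv=cv2.cvtColor(f["frame"],cv2.COLOR_BGR2HSV).astype(int);g=hsv[...,2]
    print("==",nm)
    reg=(x>.4)&(x<.85)&(y>-.25)&(y<.25)
    m=reg&(z>.142)&(z<.162); print("poltop",rect(trim(W[m])))
    lid=m&(g<165); print("lid",rect(trim(W[lid],6)),np.nanmedian(z[lid]))
    box=reg&(z>.06)&(z<.162); print("polbox",rect(trim(W[box])))
    s=reg&(z>.160)&(z<.19)&(y>-.1)&(y<.1)&(x>.52)&(g>60); p=trim(W[s])
    print("stray",len(p),rect(p),p[:,2].max())
    c,d=cv2.fitLine(p[:,:2].astype(np.float32),cv2.DIST_HUBER,0,.01,.01).ravel()[2:],cv2.fitLine(p[:,:2].astype(np.float32),cv2.DIST_HUBER,0,.01,.01).ravel()[:2]
    t=(p[:,:2]-c)@d; print(" axis",c,np.degrees(np.arctan2(d[1],d[0])),"mid",c+d*(t.min()+t.max())/2,np.ptp(t))
    hd=reg&(z>.16)&(z<.215)&(g<60); p=trim(W[hd]); print("handle",len(p),rect(p),p[:,2].max())
    tr=(x>.4)&(x<.7)&(y>-.45)&(y<-.2)&(z>.004)&(z<.07)&((g>110)|(z>.03)); p=trim(W[tr]); print("tray",len(p),rect(p),p[:,2].max())
    tb=(x>.4)&(x<.7)&(y>-.45)&(y<-.2)&(z>.046)&(z<.07); p=trim(W[tb]); 
    pp=p
    n,lab=cv2.connectedComponents(tb.astype(np.uint8))
    for i in range(1,n):
        q=W[lab==i]
        if len(q)>15: print("  tube part",len(q),rect(q),q[:,2].max().round(3))
E
```

```text
== top0
poltop (array([663., -16.]), array([372.8, 360.4]), 5.61)
lid (array([650.5,  19.9]), array([375.8, 239.6]), 11.32) 0.15255813799196571
polbox (array([639.3,  -2.7]), array([463.5, 391.9]), 5.94)
stray 329 (array([569.5,   5.5]), array([118.1,  29.1]), 77.63) 0.18219939139521935
 axis [0.5682848  0.00413784] 77.43998 mid [0.56862608 0.00566963] 0.11810489310775021Traceback (most recent call last):
  File "<stdin>", line 14, in <module>
    return umr_maximum(a, axis, None, out, keepdims, initial, where)
ValueError: zero-size array to reduction operation maximum which has no identity
```

```bash
python3 - <<'E'
from fit import *
f=load("top0")
P=lambda x,y,z:px(f,205+x*.35,130+y*140/300,z)[:2]
c=[P(*q,.152) for q in((112,95),(342,78),(356,200),(122,212))]
print("lid corners TL TR BR BL",np.round(c,4).tolist())
d=lambda a,b:(np.hypot(*(b-a)).round(4),np.degrees(np.arctan2(*(b-a)[::-1])).round(2))
print(d(c[1],c[0]),d(c[2],c[3]),d(c[3],c[0]),d(c[2],c[1]))
h=[P(188,192,.192),P(292,188,.192)];print("bar",np.round(h,4).tolist(),d(h[1],h[0]))
for nm in("top0","scene0"):
    f=load(nm);W=cloud(f);x,y,z=W[...,0],W[...,1],W[...,2]
    g=f["frame"].max(-1)
    print("==",nm)
    reg=(x>.42)&(x<.75)&(y>-.22)&(y<.22)
    m=reg&(z>.146)&(z<.158); print("poltop",rect(trim(W[m],6)))
    s=reg&(z>.160)&(z<.19)&(y>-.1)&(y<.1)&(x>.52)&(g>60); p=trim(W[s]); print("stray",rect(p))
    hd=reg&(z>.163)&(z<.215)&(x<.54)&(abs(y)<.1); p=trim(W[hd],2); print("handle",len(p),rect(p) if len(p) else 0,np.median(p,0))
    tr=(x>.4)&(x<.68)&(y>-.45)&(y<-.2)&(z>.005)&(z<.07)&(g>110); p=trim(W[tr],5); print("tray",len(p),rect(p))
    tb=(x>.4)&(x<.7)&(y>-.45)&(y<-.2)&(z>.046)&(z<.065)
    n,lab=cv2.connectedComponents(tb.astype(np.uint8))
    for i in range(1,n):
        q=W[lab==i]
        if len(q)>15: print("  tube",len(q),rect(q),q[:,2].max().round(3))
E
```

```text
lid corners TL TR BR BL [[0.6187, 0.0899], [0.6436, -0.1314], [0.4861, -0.1439], [0.4681, 0.0761]]
(np.float64(0.2227), np.float64(96.42)) (np.float64(0.2207), np.float64(94.66)) (np.float64(0.1512), np.float64(5.27)) (np.float64(0.158), np.float64(4.56))
bar [[0.4891, 0.0127], [0.4952, -0.0816]] (np.float64(0.0945), np.float64(93.68))
== top0
poltop (array([594.7, -22.7]), array([235.9, 360.3]), 5.53)
stray (array([569.5,   5.5]), array([118.1,  29.1]), 77.63)
handle 145 (array([494.5, -32.6]), array([10.3, 91.6]), 5.93) [ 0.49379761 -0.03182595  0.19684198]
tray 2689 (array([ 509.7, -326.5]), array([240.9, 212.2]), 85.41)
  tube 21 (array([ 697.2, -329. ]), array([32.3,  5.1]), 89.43) 0.062
  tube 246 (array([ 542.3, -315.6]), array([ 28.9, 117.4]), 80.24) 0.061
  tube 258 (array([ 529.5, -364.7]), array([ 28.4, 116.7]), 81.11) 0.061
  tube 61 (array([ 430.6, -210.7]), array([30.9, 18.6]), 3.93) 0.065
== scene0
poltop (array([593.5, -22.8]), array([238.9, 362.1]), 5.78)
stray (array([570.5,   3.6]), array([117.6,  28.1]), 78.45)
handle 269 (array([494.4, -33.1]), array([11.2, 94.2]), 5.1) [ 0.49567911 -0.03565914  0.19256138]
tray 4603 (array([ 505.5, -330.2]), array([226.2, 219.1]), 80.25)
  tube 175 (array([ 528. , -201.6]), array([223.6,  19.9]), 5.34) 0.065
  tube 408 (array([ 541.9, -316.9]), array([ 25.1, 119.3]), 80.05) 0.059
  tube 416 (array([ 530.1, -365. ]), array([ 26.4, 119.6]), 81.14) 0.058
```

```bash
python3 - <<'E'
from fit import *
for nm in("top0","scene0"):
    f=load(nm);W=cloud(f);x,y,z=W[...,0],W[...,1],W[...,2]
    hsv=cv2.cvtColor(f["frame"],cv2.COLOR_BGR2HSV); g=f["frame"].min(-1)
    reg=(x>.4)&(x<.66)&(y>-.5)&(y<-.22)
    for zl,zh in((.005,.07),(.02,.07)):
        tb=(reg&(z>zl)&(z<zh)&(g>(95 if zl<.01 else 0))).astype(np.uint8)
        n,lab,st,_=cv2.connectedComponentsWithStats(tb); i=1+st[1:,4].argmax(); q=W[lab==i]
        print(nm,len(q),rect(trim(q,4)))
    # panel face plane (top camera sees face), yaw
    m=(z>.09)&(z<.24)&(y>.24)&(y<.5)&(x>.57)&(x<.7); p=W[m]
    print("panel",rect(p))
    l=cv2.fitLine(p[:,:2].astype(np.float32),cv2.DIST_HUBER,0,.01,.01).ravel(); print(np.degrees(np.arctan2(l[1],l[0])))
    for n_,(a,b,c,d,e) in dict(amber=(.3,.42,.15,.28,.03),amber2=(.6,.8,-.4,-.2,.06),beaker=(.33,.46,-.3,-.17,.05),vials=(.5,.7,-.22,.18,.19),jar=(.66,.8,.15,.34,.05)).items():
        m=(x>a)&(x<b)&(y>c)&(y<d)&(z>e)&(z<.25); q=W[m]
        if len(q)>5: print(n_,len(q),np.percentile(q,[2,50,98],axis=0).round(3).tolist())
E
```

```text
top0 2622 (array([ 535.3, -365.1]), array([166.9, 158.2]), 81.4)
top0 1423 (array([ 534.4, -364.9]), array([160.3, 130.8]), 80.17)
panel (array([624.1, 366.6]), array([207.8,  19.9]), 87.75)
82.98944
amber 320 [[0.329, 0.199, 0.035], [0.354, 0.218, 0.075], [0.379, 0.248, 0.108]]
amber2 472 [[0.696, -0.355, 0.062], [0.718, -0.321, 0.101], [0.751, -0.297, 0.144]]
beaker 445 [[0.336, -0.282, 0.051], [0.423, -0.212, 0.069], [0.459, -0.172, 0.088]]
vials 153 [[0.501, -0.176, 0.192], [0.569, -0.068, 0.201], [0.583, 0.138, 0.205]]
jar 125 [[0.662, 0.15, 0.052], [0.69, 0.164, 0.15], [0.789, 0.339, 0.156]]
scene0 4688 (array([ 536.6, -366.4]), array([165.7, 145.6]), 80.25)
scene0 2939 (array([ 533.2, -366.3]), array([160.8, 133.1]), 80.25)
panel (array([645.8, 364.1]), array([212.9,  30.1]), 78.05)
82.48036
amber 428 [[0.34, 0.199, 0.034], [0.364, 0.218, 0.07], [0.38, 0.244, 0.105]]
amber2 1440 [[0.606, -0.36, 0.063], [0.74, -0.328, 0.099], [0.76, -0.201, 0.142]]
beaker 638 [[0.333, -0.283, 0.051], [0.371, -0.25, 0.068], [0.45, -0.209, 0.086]]
vials 243 [[0.501, -0.179, 0.191], [0.571, -0.076, 0.198], [0.585, 0.137, 0.201]]
jar 376 [[0.664, 0.151, 0.051], [0.693, 0.162, 0.083], [0.792, 0.34, 0.153]]
```

```bash
cat > go.py <<'E'
import sys,numpy as np
from station import *
from scipy.spatial.transform import Rotation as R
def go(x,y,z,yaw):  # grasp-point target, yaw deg
    s=get_state(); r=R.from_euler("xyz",s["ee_rot"]); d=np.array([x,y,z+.159])-s["eef_pos"]
    off=r.inv().apply(d)*100; dy=(np.degrees(s["ee_rot"][2])-yaw+180)%360-180
    print("t",round(s["t"],2),"grasp",(s["eef_pos"]-[0,0,.159]).round(4),"rpy",np.degrees(s["ee_rot"]).round(1),"F",s["force"].round(1),"w",round(s["width"],4),"q",s["q"].round(2))
    print("offset cm",off.round(2),"turn",dy.round(1),"rows",np.linalg.norm(off)/5,abs(dy)/8.59)
if __name__=="__main__": go(*map(float,sys.argv[1:5]))
E
python3 go.py .571 .008 .245 -102.2
```

```text
t 0.1 grasp [ 0.2633 -0.6213  0.2448] rpy [ 179.9   -0.  -157. ] F [-0.5  0.2  0.8] w 0.0879 q [-0.88  0.36  0.01 -0.   -1.22 -0.29]
offset cm [-5.288e+01  4.595e+01  4.000e-02] turn -54.8 rows 14.011130731949697 6.384457109692653
```

Emit:
send_rows(motion=[{"offset":[-26.4,23,0],"turn":-27},{"offset":[-26.4,23,0],"turn":-27},{"offset":[-26.4,23,0],"turn":-27},{"offset":[-26.4,23,0],"turn":-27},{"offset":[-26.4,23,0],"turn":-27},{"offset":[-26.4,23,0],"turn":-27},{"offset":[-26.4,23,0],"turn":-27},{"offset":[-26.4,23,0],"turn":-27}], hand=0.36)

```text
t: 0.9
eef_pos: [0.4185, -0.3025, 0.4048]
ee_rot: [-3.141, 0.001, -2.264]
force: [-0.0, -0.8, -0.1]
width: 0.0598
```

```bash
python3 go.py .571 .008 .245 -102.2
```

```text
t 0.9 grasp [ 0.4185 -0.3025  0.2458] rpy [-1.800e+02  1.000e-01 -1.297e+02] F [-0.  -0.8 -0.1] w 0.0598 q [-0.25  0.1  -0.33 -0.   -1.14 -0.45]
offset cm [-33.63   8.12   0.11] turn -27.5 rows 6.918760657821553 3.2042439811583074
```

Emit:
send_rows(motion=[{"offset":[-33.6,8.1,0],"turn":-27.5},{"offset":[-33.6,8.1,0],"turn":-27.5},{"offset":[-33.6,8.1,0],"turn":-27.5},{"offset":[-33.6,8.1,0],"turn":-27.5},{"offset":[-33.6,8.1,0],"turn":-27.5},{"offset":[-33.6,8.1,0],"turn":-27.5},{"offset":[-33.6,8.1,0],"turn":-27.5},{"offset":[-33.6,8.1,0],"turn":-27.5}])

```text
t: 1.7
eef_pos: [0.5728, 0.0064, 0.4037]
ee_rot: [3.141, -0.0, -1.786]
force: [0.2, -0.5, -0.7]
width: 0.0595
```

```bash
python3 go.py .571 .008 .175 -102.2; python3 - <<'E'
from station import *
import cv2,numpy as np
f=grab_frame("scene"); np.savez("pics/scene1.npz",**f)
cv2.imwrite("pics/s1.png",cv2.resize(f["frame"][60:290,180:480],(780,598),interpolation=cv2.INTER_CUBIC))
E
```

```text
t 1.7 grasp [0.5728 0.0064 0.2447] rpy [ 180.    -0.  -102.3] F [ 0.2 -0.5 -0.7] w 0.0595 q [ 0.35  0.19 -0.22 -0.   -1.16 -0.57]
offset cm [-0.12  0.21  6.97] turn -0.1 rows 1.395553782192821 0.01456135127944682
```

View pics/s1.png

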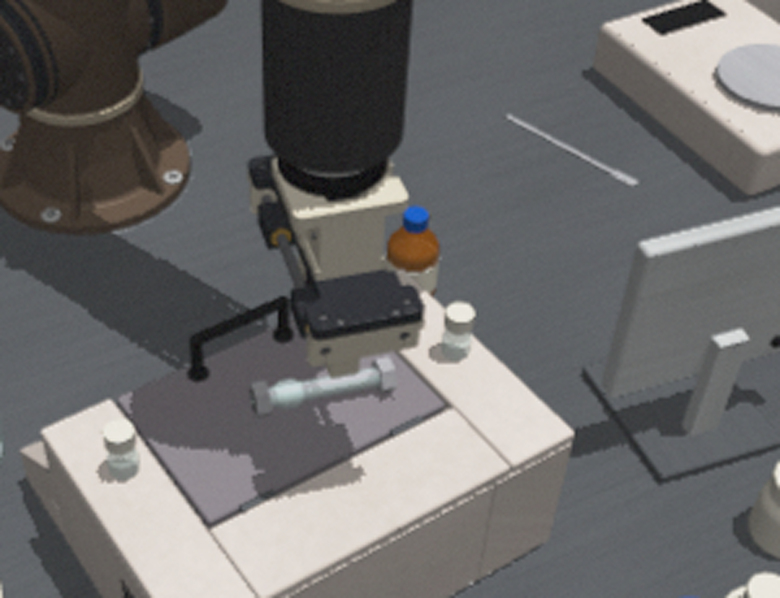

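The gripper is above the tube, with finger and bore near (350,380) in the view and the handle clear at (240,330). Descending and gripping gently.

Emit:
send_rows(motion=[{"offset":[-0.1,0.2,3],"turn":0},{"offset":[-0.1,0.2,5],"turn":0},{"offset":[-0.1,0.2,6.2],"turn":0},{"offset":[-0.1,0.2,6.9],"turn":0},{"offset":[-0.1,0.2,6.9],"turn":0},{"offset":[-0.1,0.2,6.9],"turn":0}])

```text
t: 2.35
eef_pos: [0.5693, 0.0037, 0.3365]
ee_rot: [-3.141, 0.0, -1.79]
force: [0.6, -0.3, -0.2]
width: 0.0596
```

Emit:
send_rows(motion=[{"offset":[0,0,0],"turn":0},{"offset":[0,0,0],"turn":0},{"offset":[0,0,0],"turn":0},{"offset":[0,0,0],"turn":0},{"offset":[0,0,0],"turn":0},{"offset":[0,0,0],"turn":0},{"offset":[0,0,0],"turn":0},{"offset":[0,0,0],"turn":0}], hand=-1, squeeze=15)

```text
t: 3.15
eef_pos: [0.569, 0.0041, 0.3357]
ee_rot: [3.141, -0.0, -1.79]
force: [-2.0, 0.4, 1.2]
width: 0.0153
```

```bash
python3 go.py .571 .008 .255 -102.2
```

```text
t 3.15 grasp [0.569  0.0041 0.1767] rpy [ 180.    -0.  -102.5] F [-2.   0.4  1.2] w 0.0153 q [ 0.35  0.24 -0.32 -0.   -1.01 -0.57]
offset cm [-0.43 -0.11 -7.83] turn -0.3 rows 1.5686117915727928 0.038812412424583664
```

Emit:
send_rows(motion=[{"offset":[0,0,-2],"turn":0},{"offset":[0,0,-4],"turn":0},{"offset":[0,0,-7],"turn":0},{"offset":[0,0,-9],"turn":0},{"offset":[0,0,-9],"turn":0}])

```text
t: 3.65
eef_pos: [0.5697, 0.0041, 0.4288]
ee_rot: [-3.137, 0.002, -1.789]
force: [0.6, 0.2, -0.9]
width: 0.0155
```

```bash
python3 go.py .526 -.4148 .265 -9.6; python3 - <<'E'
from station import *
import cv2,numpy as np
f=grab_frame("scene"); np.savez("pics/scene2.npz",**f)
cv2.imwrite("pics/s2.png",cv2.resize(f["frame"][130:250,220:380],(800,600),interpolation=cv2.INTER_CUBIC))
E
```

```text
t 3.65 grasp [0.5697 0.0041 0.2698] rpy [-1.797e+02  1.000e-01 -1.025e+02] F [ 0.6  0.2 -0.9] w 0.0155 q [ 0.35  0.17 -0.19  0.   -1.21 -0.57]
offset cm [41.84 -4.81  0.42] turn -92.9 rows 8.423322161526853 10.817173562414924
```

View pics/s2.png

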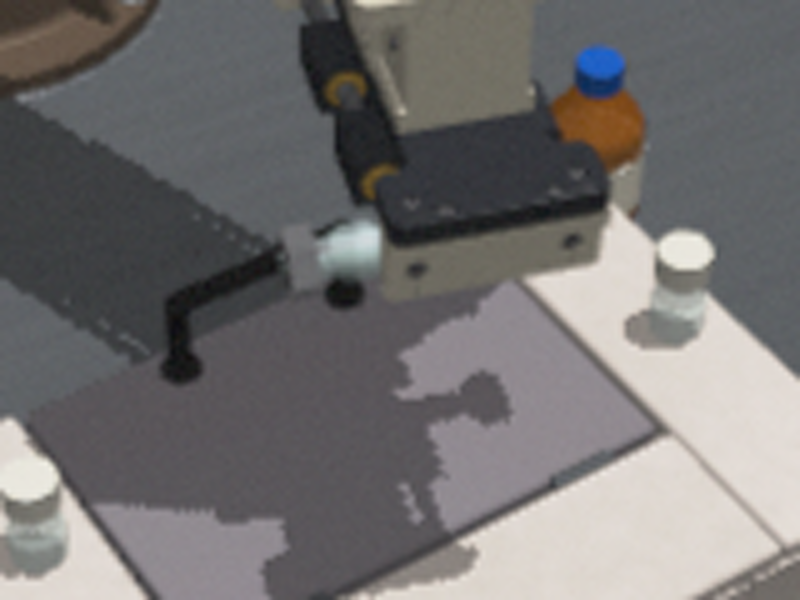

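The tube is lifted and level in the fingers, with its bulb at (345,250) and the lid clear. Carrying it to the tray.

Emit:
send_rows(motion=[{"offset":[20.9,-2.4,0],"turn":-46.5},{"offset":[20.9,-2.4,0],"turn":-46.5},{"offset":[20.9,-2.4,0],"turn":-46.5},{"offset":[20.9,-2.4,0],"turn":-46.5},{"offset":[20.9,-2.4,0],"turn":-46.5},{"offset":[20.9,-2.4,0],"turn":-46.5},{"offset":[20.9,-2.4,0],"turn":-46.5},{"offset":[20.9,-2.4,0],"turn":-46.5}])

```text
t: 4.5
eef_pos: [0.547, -0.205, 0.4246]
ee_rot: [3.14, 0.001, -0.982]
force: [0.7, 0.7, -2.4]
width: 0.0152
```

```bash
python3 go.py .526 -.4148 .265 -9.6; python3 - <<'E'
from h import *
f=load("scene2");W=cloud(f);p=W.reshape(-1,3)
a=np.radians(-102.5);tx=np.array([np.cos(a),np.sin(a)]);ty=np.array([np.sin(a),-np.cos(a)])
d=p[:,:2]-[.5697,.0041];X=d@tx;Y=d@ty
for lo in np.arange(.25,.44,.02):
    m=(p[:,2]>lo)&(p[:,2]<lo+.02)&(abs(X)<.1)&(abs(Y)<.15)
    if m.sum()>5: print(round(lo-.27,2),m.sum(),np.percentile(X[m],[2,98]).round(3),np.percentile(Y[m],[1,99]).round(3))
E
```

```text
t 4.5 grasp [ 0.547  -0.205   0.2656] rpy [ 1.799e+02  1.000e-01 -5.620e+01] F [ 0.7  0.7 -2.4] w 0.0152 q [-0.02  0.2  -0.16 -0.   -1.21  0.61]
offset cm [16.27 13.4   0.06] turn -46.6 rows 4.216565884033213 5.4291318686974686
-0.02 212 [0.022 0.058] [-0.017  0.006]
0.0 24 [0.029 0.056] [-0.012  0.005]
0.04 370 [-0.036  0.04 ] [-0.092  0.081]
0.06 651 [-0.036  0.04 ] [-0.098  0.084]
0.08 1266 [-0.034  0.039] [-0.099  0.09 ]
0.1 274 [-0.02   0.026] [-0.053 -0.017]
0.12 327 [-0.034  0.04 ] [-0.053 -0.004]
0.14 880 [-0.036  0.04 ] [-0.052  0.005]
0.16 213 [-0.035  0.046] [-0.048  0.002]
```

Emit:
send_rows(motion=[{"offset":[16.3,13.4,0],"turn":-46.6},{"offset":[16.3,13.4,0],"turn":-46.6},{"offset":[16.3,13.4,0],"turn":-46.6},{"offset":[16.3,13.4,0],"turn":-46.6},{"offset":[16.3,13.4,0],"turn":-46.6},{"offset":[16.3,13.4,0],"turn":-46.6},{"offset":[16.3,13.4,0],"turn":-46.6},{"offset":[16.3,13.4,0],"turn":-46.6}])

```text
t: 5.3
eef_pos: [0.5274, -0.4144, 0.4253]
ee_rot: [-3.141, 0.0, -0.168]
force: [-0.0, 0.4, -1.2]
width: 0.0156
```

```bash
python3 go.py .526 -.4148 .08 -9.6; python3 - <<'E'
from fit import *
from station import *
g0=get_state()["eef_pos"]
for n in("scene","top"):
    f=grab_frame(n);W=cloud(f)
    d=W-(g0-[0,0,.159]); a=np.radians(-9.6)
    X=d[...,0]*np.cos(a)+d[...,1]*np.sin(a);Y=-d[...,0]*np.sin(a)+d[...,1]*np.cos(a)
    m=(abs(X)<.08)&(abs(Y)<.03)&(d[...,2]<.012)&(d[...,2]>-.04)&(abs(X)>.03)
    q=W[m]; print(n,len(q)); 
    if len(q)>10: print(rect(q),np.percentile(X[m],[1,99]),np.percentile(Y[m],[1,50,99]),np.percentile(d[...,2][m],[1,99]))
E
```

```text
t 5.3 grasp [ 0.5274 -0.4144  0.2663] rpy [-180.     0.    -9.6] F [-0.   0.4 -1.2] w 0.0156 q [-0.38  0.34  0.03 -0.   -1.26  1.78]
offset cm [-0.13  0.07 18.63] turn -0.0 rows 3.726497764289281 0.005160817065061972
scene 319
(array([ 571.8, -421.9]), array([28.8, 30.9]), 77.77) [0.0307994  0.05983216] [-0.01430636  0.00079517  0.01351691] [-0.0249493   0.00209413]
top 73
(array([ 483.2, -410.1]), array([22.2, 27.1]), 85.05) [-0.05810168 -0.03111751] [-0.01443656 -0.0023343   0.00673771] [-0.02050643  0.00430934]
```

Emit:
send_rows(motion=[{"offset":[-0.1,0,4],"turn":0},{"offset":[-0.1,0,8],"turn":0},{"offset":[-0.1,0,12],"turn":0},{"offset":[-0.1,0,16],"turn":0},{"offset":[-0.1,0,18.5],"turn":0},{"offset":[-0.1,0,18.5],"turn":0}])

```text
t: 6.0
eef_pos: [0.525, -0.4135, 0.2367]
ee_rot: [-3.139, 0.007, -0.166]
force: [-0.1, 0.5, -1.9]
width: 0.015
```

```bash
python3 go.py .526 -.4148 .055 -9.6; python3 - <<'E'
from station import *
import cv2,numpy as np
f=grab_frame("scene"); np.savez("pics/scene3.npz",**f)
cv2.imwrite("pics/s3.png",cv2.resize(f["frame"][240:360,60:220],(800,600),interpolation=cv2.INTER_CUBIC))
E
```

```text
t 6.0 grasp [ 0.525  -0.4135  0.0777] rpy [-179.9    0.4   -9.5] F [-0.1  0.5 -1.9] w 0.015 q [-0.38  0.49 -0.2  -0.   -0.89  1.78]
offset cm [0.13 0.11 2.26] turn 0.1 rows 0.45429533663740135 0.009818235681458799
```

View pics/s3.png

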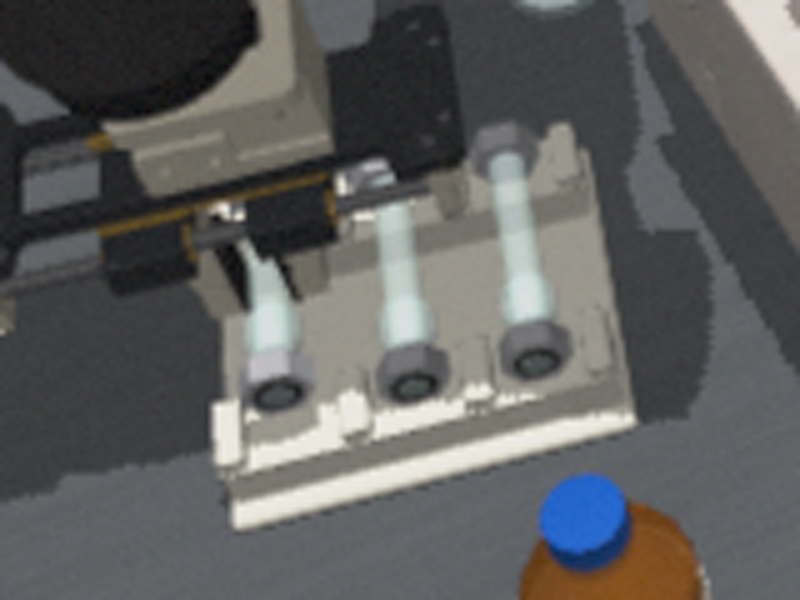

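The tube is above the empty lane with its bulb towards the camera, like its neighbours, and its front cap at (280,385) sits between the cheeks. Lowering the last bit and letting go.

Emit:
send_rows(motion=[{"offset":[0.1,0.05,1],"turn":0},{"offset":[0.1,0.05,1.7],"turn":0},{"offset":[0.1,0.05,2.2],"turn":0},{"offset":[0.1,0.05,2.3],"turn":0},{"offset":[0.1,0.05,2.35],"turn":0},{"offset":[0.1,0.05,2.35],"turn":0}])

```text
t: 6.65
eef_pos: [0.527, -0.4158, 0.2175]
ee_rot: [3.141, -0.001, -0.165]
force: [0.3, 0.8, -2.0]
width: 0.0154
```

```bash
python3 go.py .526 -.4148 .0535 -9.6; python3 - <<'E'
from fit import *
from station import *
f=grab_frame("scene");W=cloud(f)
d=W-[.526,-.4148,0]; a=np.radians(-9.6)
X=d[...,0]*np.cos(a)+d[...,1]*np.sin(a);Y=-d[...,0]*np.sin(a)+d[...,1]*np.cos(a);Z=W[...,2]
for y0 in (0,.05,.1):
    m=(X>.047)&(X<.064)&(abs(Y-y0)<.016)&(Z>.033)&(Z<.09); print(m.sum(),np.percentile(Z[m],[50,90,98]).round(4),np.percentile(X[m],98).round(4),np.percentile(Y[m],[2,50,98]).round(4))
E
```

```text
t 6.65 grasp [ 0.527  -0.4158  0.0585] rpy [180.   -0.   -9.4] F [ 0.3  0.8 -2. ] w 0.0154 q [-0.38  0.51 -0.21  0.   -0.85  1.78]
offset cm [-0.12 -0.08  0.5 ] turn 0.2 rows 0.10450023252143359 0.01878974777562846
160 [0.0524 0.0595 0.061 ] 0.0607 [-0.015  -0.0001  0.0131]
105 [0.0473 0.0554 0.0567] 0.0549 [0.0372 0.0504 0.0634]
131 [0.0483 0.0557 0.0573] 0.0587 [0.0858 0.0996 0.1133]
```

Emit:
send_rows(motion=[{"offset":[-0.1,0,0.2],"turn":0},{"offset":[-0.1,0,0.4],"turn":0},{"offset":[-0.1,0,0.4],"turn":0},{"offset":[-0.1,0,0.4],"turn":0}])

```text
t: 7.1
eef_pos: [0.5259, -0.4156, 0.2137]
ee_rot: [3.141, -0.0, -0.165]
force: [-2.1, 0.8, 5.0]
width: 0.0158
```

Emit:
send_rows(motion=[{"offset":[0,0,0],"turn":0},{"offset":[0,0,0],"turn":0},{"offset":[0,0,0],"turn":0},{"offset":[0,0,0],"turn":0},{"offset":[0,0,0],"turn":0}], hand=-0.32)

```text
t: 7.6
eef_pos: [0.526, -0.4156, 0.213]
ee_rot: [-3.142, 0.0, -0.165]
force: [-0.4, 0.5, 0.4]
width: 0.0298
```

Emit:
send_rows(motion=[{"offset":[0,0,-1],"turn":0},{"offset":[0,0,-3],"turn":0},{"offset":[0,0,-6],"turn":0},{"offset":[0,0,-10],"turn":0},{"offset":[0,0,-15],"turn":0},{"offset":[0,0,-20],"turn":0},{"offset":[0,0,-21],"turn":0}])

```text
t: 8.3
eef_pos: [0.5264, -0.4162, 0.4318]
ee_rot: [3.137, -0.011, -0.164]
force: [0.6, -0.9, 0.6]
width: 0.0295
```

```bash
python3 go.py .4945 -.033 .265 -84.4; python3 - <<'E'
from fit import *
from station import *
for n in("scene","top"):
    f=grab_frame(n);W=cloud(f);np.savez(f"pics/{n}4.npz",**f)
    d=W-[.526,-.4148,0]; a=np.radians(-9.6)
    X=d[...,0]*np.cos(a)+d[...,1]*np.sin(a);Y=-d[...,0]*np.sin(a)+d[...,1]*np.cos(a);Z=W[...,2]
    for y0 in (0,.05,.1):
        m=(abs(X)<.08)&(abs(Y-y0)<.016)&(Z>.047)&(Z<.09); 
        if m.sum()>9: print(n,m.sum(),rect(W[m]),np.percentile(Z[m],[50,90,98]).round(4),np.percentile(X[m],[2,98]).round(4),np.percentile(Y[m],[2,50,98]).round(4))
E
```

```text
t 8.3 grasp [ 0.5264 -0.4162  0.2728] rpy [179.7  -0.6  -9.4] F [ 0.6 -0.9  0.6] w 0.0295 q [-0.38  0.33  0.04  0.   -1.26  1.78]
offset cm [ -9.41 -37.29   0.51] turn 75.0 rows 7.6929227906136575 8.731610445925114
scene 406 (array([ 526. , -416.4]), array([ 25.6, 118.8]), 80.93) [0.0506 0.0551 0.0572] [-0.0564  0.0581] [-0.0108 -0.0005  0.0092]
scene 375 (array([ 529.6, -365.4]), array([ 26.2, 119.3]), 80.67) [0.0509 0.0553 0.0568] [-0.0614  0.0532] [0.0392 0.05   0.0606]
scene 374 (array([ 541.2, -317.1]), array([ 25.8, 119.6]), 81.33) [0.0507 0.0554 0.0575] [-0.0575  0.0573] [0.0889 0.0998 0.1103]
```

The tube lies in the empty lane within about 1 mm, level with its neighbours. Now the handle.

Emit:
send_rows(motion=[{"offset":[-9.4,-37.3,0.5],"turn":75},{"offset":[-9.4,-37.3,0.5],"turn":75},{"offset":[-9.4,-37.3,0.5],"turn":75},{"offset":[-9.4,-37.3,0.5],"turn":75},{"offset":[-9.4,-37.3,0.5],"turn":75},{"offset":[-9.4,-37.3,0.5],"turn":75},{"offset":[-9.4,-37.3,0.5],"turn":75},{"offset":[-9.4,-37.3,0.5],"turn":75}], hand=0.1)

```text
t: 9.2
eef_pos: [0.4956, -0.0507, 0.4174]
ee_rot: [3.14, 0.0, -1.262]
force: [1.7, 1.0, 0.4]
width: 0.0484
```

```bash
python3 go.py .4945 -.033 .265 -84.4
```

```text
t 9.2 grasp [ 0.4956 -0.0507  0.2584] rpy [179.9   0.  -72.3] F [1.7 1.  0.4] w 0.0484 q [ 0.29  0.06 -0.35 -0.   -1.17  0.02]
offset cm [-1.72 -0.43 -0.66] turn 12.1 rows 0.3782077809597114 1.4104255698607315
```

Emit:
send_rows(motion=[{"offset":[-1.7,-0.4,0],"turn":12.1},{"offset":[-1.7,-0.4,0],"turn":12.1},{"offset":[-1.7,-0.4,0],"turn":12.1},{"offset":[-1.7,-0.4,0],"turn":12.1}])

```text
t: 9.6
eef_pos: [0.4949, -0.035, 0.4177]
ee_rot: [3.14, -0.0, -1.465]
force: [0.1, -0.2, -0.0]
width: 0.0483
```

```bash
python3 go.py .4945 -.033 .192 -84.4
```

```text
t 9.6 grasp [ 0.4949 -0.035   0.2587] rpy [179.9  -0.  -84. ] F [ 0.1 -0.2 -0. ] w 0.0483 q [ 0.33  0.05 -0.35 -0.   -1.17 -0.22]
offset cm [-0.2   0.01  6.67] turn 0.4 rows 1.335479879043843 0.05180266303026883
```

Emit:
send_rows(motion=[{"offset":[-0.15,0,3],"turn":0.4},{"offset":[-0.15,0,5],"turn":0.4},{"offset":[-0.15,0,6.2],"turn":0.4},{"offset":[-0.15,0,6.8],"turn":0.4},{"offset":[-0.15,0,6.8],"turn":0.4},{"offset":[-0.15,0,6.8],"turn":0.4}])

```text
t: 10.2
eef_pos: [0.4954, -0.0335, 0.3512]
ee_rot: [-3.141, -0.0, -1.474]
force: [-0.4, 0.3, -0.4]
width: 0.0483
```

Emit:
send_rows(motion=[{"offset":[0,0,0],"turn":0},{"offset":[0,0,0],"turn":0},{"offset":[0,0,0],"turn":0},{"offset":[0,0,0],"turn":0},{"offset":[0,0,0],"turn":0},{"offset":[0,0,0],"turn":0},{"offset":[0,0,0],"turn":0}], hand=-1, squeeze=20)

```text
t: 10.9
eef_pos: [0.4935, -0.0336, 0.3502]
ee_rot: [3.138, -0.0, -1.475]
force: [-9.1, 0.9, 7.1]
width: 0.0092
```

```bash
python3 go.py .4945 -.033 .192 -84.4; python3 - <<'E'
import numpy as np
for th in np.arange(.1,1.75,.1):
    c,s=np.cos(th),np.sin(th); x0,z0=-13.8,4.0
    # front (-x) swings up: rotate
    x=x0*c+z0*s; z=-x0*s+z0*c
    print(round(th,2),"dx",round(x-x0,2),"dz",round(z-z0,2))
E
```

```text
t 10.9 grasp [ 0.4935 -0.0336  0.1912] rpy [179.8  -0.  -84.5] F [-9.1  0.9  7.1] w 0.0092 q [ 0.33  0.11 -0.45 -0.   -1.01 -0.23]
offset cm [-0.05 -0.1  -0.08] turn -0.1 rows 0.02795062841816111 0.010966812852493985
0.1 dx 0.47 dz 1.36
0.2 dx 1.07 dz 2.66
0.3 dx 1.8 dz 3.9
0.4 dx 2.65 dz 5.06
0.5 dx 3.61 dz 6.13
0.6 dx 4.67 dz 7.09
0.7 dx 5.82 dz 7.95
0.8 dx 7.05 dz 8.69
0.9 dx 8.36 dz 9.3
1.0 dx 9.71 dz 9.77
1.1 dx 11.11 dz 10.11
1.2 dx 12.53 dz 10.31
1.3 dx 13.96 dz 10.37
1.4 dx 15.4 dz 10.28
1.5 dx 16.81 dz 10.05
1.6 dx 18.2 dz 9.68
1.7 dx 19.54 dz 9.17
```

Emit:
send_rows(motion=[{"offset":[0,-0.47,-1.36],"turn":0},{"offset":[0,-1.07,-2.66],"turn":0},{"offset":[0,-1.8,-3.9],"turn":0},{"offset":[0,-2.65,-5.06],"turn":0},{"offset":[0,-3.61,-6.13],"turn":0},{"offset":[0,-3.61,-6.13],"turn":0}])

```text
t: 11.5
eef_pos: [0.529, -0.0302, 0.4127]
ee_rot: [3.135, -0.0, -1.475]
force: [-19.2, 3.5, 17.5]
width: 0.0092
```

```bash
python3 go.py .4945 -.033 .192 -84.4
```

```text
t 11.5 grasp [ 0.529  -0.0302  0.2537] rpy [179.6  -0.  -84.5] F [-19.2   3.5  17.5] w 0.0092 q [ 0.31  0.12 -0.29 -0.   -1.17 -0.22]
offset cm [-0.05  3.42  6.19] turn -0.1 rows 1.4142076773281478 0.009662242659686328
```

Emit:
send_rows(motion=[{"offset":[0,-0.96,-1.08],"turn":0},{"offset":[0,-2.12,-1.95],"turn":0},{"offset":[0,-3.37,-2.71],"turn":0},{"offset":[0,-4.7,-3.33],"turn":0},{"offset":[0,-6.06,-3.8],"turn":0},{"offset":[0,-6.06,-3.8],"turn":0}])

```text
t: 12.1
eef_pos: [0.5922, -0.0241, 0.4514]
ee_rot: [-3.141, -0.001, -1.474]
force: [-1.5, 1.2, 9.1]
width: 0.009
```

```bash
python3 go.py .4945 -.033 .192 -84.4
```

```text
t 12.1 grasp [ 0.5922 -0.0241  0.2924] rpy [-1.799e+02 -1.000e-01 -8.440e+01] F [-1.5  1.2  9.1] w 0.009 q [ 0.29  0.2  -0.1   0.   -1.27 -0.19]
offset cm [-0.07  9.82 10.03] turn -0.0 rows 2.806605394113111 0.005779399805385138
```

Emit:
send_rows(motion=[{"offset":[0,-1.4,-0.39],"turn":0},{"offset":[0,-2.82,-0.59],"turn":0},{"offset":[0,-4.25,-0.65],"turn":0},{"offset":[0,-5.7,-0.56],"turn":0},{"offset":[0,-7.1,-0.33],"turn":0},{"offset":[0,-8.5,0.05],"turn":0},{"offset":[0,-9.85,0.55],"turn":0},{"offset":[0,-9.85,0.55],"turn":0}])

```text
t: 12.9
eef_pos: [0.6916, -0.0146, 0.443]
ee_rot: [-3.14, -0.001, -1.474]
force: [2.9, -3.9, 0.5]
width: 0.0092
```

```bash
python3 go.py .4945 -.033 .192 -84.4; python3 - <<'E'
from station import *
import cv2,numpy as np
f=grab_frame("top"); np.savez("pics/top5.npz",**f)
cv2.imwrite("pics/t5.png",cv2.resize(f["frame"][110:290,200:440],(800,600),interpolation=cv2.INTER_CUBIC))
E
```

```text
t 12.9 grasp [ 0.6916 -0.0146  0.284 ] rpy [-179.9   -0.   -84.5] F [ 2.9 -3.9  0.5] w 0.0092 q [ 0.26  0.37  0.11  0.   -1.31 -0.16]
offset cm [-0.07 19.8   9.18] turn -0.1 rows 4.365833045857764 0.00898689107942524
```

View pics/t5.png

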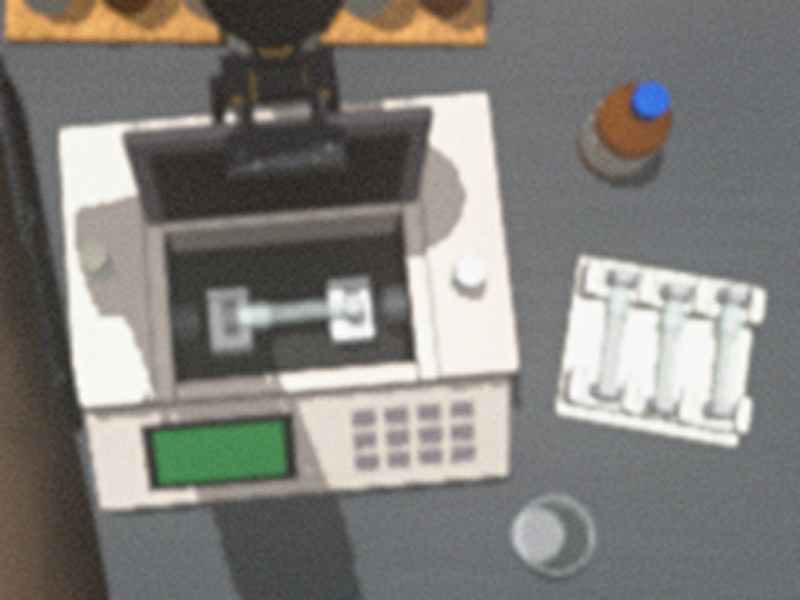

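The lid is up at about 1.7 rad. The sample tube is visible from (232,320) to (352,308), with its bulb at the left (+y) end, and it lies in the front part of the chamber. Letting go of the handle and measuring.

Emit:
send_rows(motion=[{"offset":[0,0,0],"turn":0},{"offset":[0,0,0],"turn":0},{"offset":[0,0,0],"turn":0},{"offset":[0,0,0],"turn":0},{"offset":[0,0,-2],"turn":0},{"offset":[0,0,-5],"turn":0},{"offset":[0,0,-8],"turn":0},{"offset":[0,0,-8],"turn":0}], hand=-0.45)

```text
t: 13.75
eef_pos: [0.6892, -0.0148, 0.5298]
ee_rot: [-3.134, -0.0, -1.474]
force: [1.1, 0.2, 0.0]
width: 0.0245
```

```bash
python3 - <<'E'
from fit import *
from station import *
f=grab_frame("top");W=cloud(f);np.savez("pics/top6.npz",**f)
x,y,z=W[...,0],W[...,1],W[...,2]
# polarimeter frame
o=np.array([.547,-.0273]);a=np.radians(5.6)
X=(x-o[0])*np.cos(a)+(y-o[1])*np.sin(a);Y=-(x-o[0])*np.sin(a)+(y-o[1])*np.cos(a)
m=(X>-.055)&(X<.06)&(abs(Y)<.085)
for nm,mm in dict(all=m&(z>.106)&(z<.135),bore=m&(abs(Y)<.033)&(z>.1)&(z<.13)).items():
    q=W[mm];print(nm,len(q),rect(q),np.percentile(z[mm],[50,98]).round(4),"X",np.percentile(X[mm],[2,50,98]).round(4),"Y",np.percentile(Y[mm],[2,98]).round(4))
m=(X>.03)&(X<.2)&(abs(Y)<.11)&(z>.16)&(z<.28)
for lo in np.arange(.16,.3,.02):
    k=m&(z>lo)&(z<lo+.02)
    if k.sum()>5: print(round(lo,2),k.sum(),"X",np.percentile(X[k],[2,50,98]).round(4))
# tube axis by pixels, in the enlarged view t5 coordinates
g=load("top5")
P=lambda u,v,zz:px(g,200+u*.3,110+v*.3,zz)
A=P(265,316,.105);B=P(325,311,.105);C=P(232,320,.118);D=P(352,307,.118)
print(A,B,np.degrees(np.arctan2(A[1]-B[1],A[0]-B[0])),"caps",C,D,(C+D)/2)
E
python3 go.py .54 -.02 .3 -84.4
```

```text
all 364 (array([547.2, -27.4]), array([ 50.3, 169.6]), 5.76) [0.1133 0.123 ] X [-0.0224 -0.0003  0.0222] Y [-0.0823  0.0824]
bore 146 (array([545.2, -27.4]), array([23.2, 65. ]), 1.31) [0.113  0.1193] X [-0.0097 -0.0004  0.0104] Y [-0.0323  0.0322]
0.16 82 X [0.071  0.0744 0.078 ]
0.18 241 X [0.0711 0.0734 0.0809]
0.2 260 X [0.0742 0.0765 0.0833]
0.22 268 X [0.0773 0.0796 0.0863]
0.24 312 X [0.0803 0.0828 0.0902]
0.26 308 X [0.0838 0.086  0.0933]
[ 0.542687   -0.00754899  0.105     ] [ 0.54761727 -0.05854326  0.105     ] 95.52235732348704 caps [0.5367974  0.01988147 0.118     ] [ 0.54909726 -0.08085918  0.118     ] [ 0.54294733 -0.03048885  0.118     ]
t 13.8 grasp [ 0.6891 -0.0146  0.3682] rpy [-179.7    0.   -84.5] F [-0.6  0.2 -0.3] w 0.0244 q [ 0.26  0.34  0.25  0.   -1.48 -0.16]
offset cm [-0.89 14.93  6.75] turn -0.1 rows 3.2809874513597252 0.007328946899421042
```

```bash
python3 - <<'E'
from fit import *
from station import *
f=grab_frame("scene");W=cloud(f);np.savez("pics/scene6.npz",**f)
cv2.imwrite("pics/s6.png",cv2.resize(f["frame"][0:300,150:500],(700,600),interpolation=cv2.INTER_CUBIC))
o=np.array([.547,-.0273]);a=np.radians(5.6)
for n in("top0","scene0"):
    V=cloud(load(n));x,y,z=V[...,0],V[...,1],V[...,2]
    X=(x-o[0])*np.cos(a)+(y-o[1])*np.sin(a);Y=-(x-o[0])*np.sin(a)+(y-o[1])*np.cos(a)
    for s in(-1,1):
        m=(z>.165)&(z<.22)&(s*Y>.12)&(s*Y<.18)&(abs(X)<.1); print(n,s,"X",np.percentile(X[m],[2,98]).round(4),"Y",np.percentile(Y[m],[2,98]).round(4),np.percentile(z[m],98).round(4))
E
```

```text
top0 -1 X [-0.0053  0.0172] Y [-0.1513 -0.1299] 0.2047
top0 1 X [0.031  0.0531] Y [0.1409 0.1627] 0.2045
scene0 -1 X [-0.0044  0.018 ] Y [-0.1539 -0.1321] 0.201
scene0 1 X [0.0322 0.0541] Y [0.14   0.1619] 0.2003
```

View pics/s6.png

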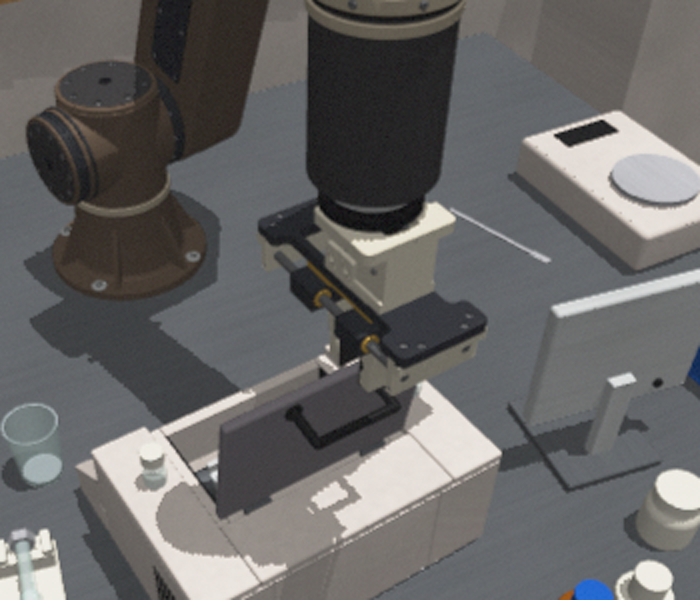

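The view shows the gripper's end blocks reaching about 96 mm along the jaws, and the open lid standing only about 73 mm behind the tube. That could be a conflict, so I'll lower the gripper in front of the lid and approach it gently, using the lid's soft hinge as a feeler.

```bash
python3 go.py .4977 -.0372 .37 -84.4
```

```text
t 13.85 grasp [ 0.689  -0.0145  0.3662] rpy [-179.9    0.   -84.5] F [ 1.7 -0.4 -0.6] w 0.0241 q [ 0.26  0.34  0.25 -0.   -1.48 -0.16]
offset cm [ 0.42 19.26 -0.41] turn -0.1 rows 3.8528184963587564 0.00783762778328749
```

Emit:
send_rows(motion=[{"offset":[0.4,5,0],"turn":0},{"offset":[0.4,10,0],"turn":0},{"offset":[0.4,15,0],"turn":0},{"offset":[0.4,19.3,0],"turn":0},{"offset":[0.4,19.3,5],"turn":0},{"offset":[0.4,19.3,10],"turn":0},{"offset":[0.4,19.3,15],"turn":0},{"offset":[0.4,19.3,18.4],"turn":0}])

```text
t: 14.65
eef_pos: [0.4955, -0.0375, 0.3366]
ee_rot: [3.138, 0.0, -1.475]
force: [0.0, 1.0, 0.4]
width: 0.0247
```

Emit:
send_rows(motion=[{"offset":[0,0,0],"turn":0},{"offset":[0,0,0],"turn":0}])

```text
t: 14.85
eef_pos: [0.4977, -0.0372, 0.3406]
ee_rot: [3.14, -0.001, -1.474]
force: [0.9, 0.7, 1.0]
width: 0.0244
```

```bash
cat > lid.py <<'E'
from h import *
from station import *
f=grab_frame("scene");W=cloud(f)
o=np.array([.547,-.0273]);a=np.radians(5.6)
x,y,z=W[...,0],W[...,1],W[...,2]
X=(x-o[0])*np.cos(a)+(y-o[1])*np.sin(a);Y=-(x-o[0])*np.sin(a)+(y-o[1])*np.cos(a)
m=(abs(Y)<.11)&(abs(Y)>.055)&(X>.06)&(X<.14)&(z>.17)&(z<.28)
p=np.polyfit(z[m],X[m],1); print("lid pts",m.sum(),"angle",1.5708+np.arctan(p[0]))
E
python3 lid.py; python3 go.py .5266 -.0337 .18 -84.4
```

```text
lid pts 1255 angle 1.72718754397831
t 14.9 grasp [ 0.4982 -0.0371  0.1827] rpy [-179.9   -0.   -84.4] F [ 0.6  0.2 -0.1] w 0.0241 q [ 0.32  0.12 -0.46  0.   -0.99 -0.22]
offset cm [-0.06 -2.86  0.28] turn -0.0 rows 0.5738714541113571 0.005317808771279065
```

Emit:
send_rows(motion=[{"offset":[0,-1,0],"turn":0},{"offset":[0,-2,0],"turn":0},{"offset":[0,-2.5,0],"turn":0},{"offset":[0,-2.8,0],"turn":0},{"offset":[0,-3.1,0],"turn":0},{"offset":[0,-3.3,0],"turn":0},{"offset":[0,-3.5,0],"turn":0},{"offset":[0,-3.7,0],"turn":0}])

```text
t: 15.7
eef_pos: [0.5344, -0.0336, 0.3403]
ee_rot: [3.141, -0.0, -1.474]
force: [-0.3, 0.2, -1.4]
width: 0.0239
```

```bash
python3 lid.py; python3 go.py .5266 -.0337 .18 -84.4
```

```text
lid pts 1264 angle 1.7271835454764441
t 15.75 grasp [ 0.5347 -0.0336  0.1813] rpy [-180.    -0.   -84.5] F [0.9 1.7 0.7] w 0.024 q [ 0.3   0.18 -0.39  0.   -1.   -0.21]
offset cm [-0.06  0.81  0.13] turn -0.1 rows 0.16371284235749822 0.007891307264992877
```

Emit:
send_rows(motion=[{"offset":[0,-0.1,0],"turn":0},{"offset":[0,-0.2,0],"turn":0},{"offset":[0,-0.3,0],"turn":0},{"offset":[0,-0.4,0],"turn":0},{"offset":[0,-0.5,0],"turn":0},{"offset":[0,-0.5,0],"turn":0}])

```text
t: 16.35
eef_pos: [0.5394, -0.0331, 0.3402]
ee_rot: [3.141, -0.0, -1.474]
force: [0.2, -0.7, -1.0]
width: 0.024
```

```bash
python3 lid.py; python3 go.py .5266 -.0337 .18 -84.4
```

```text
lid pts 1268 angle 1.7266646213611065
t 16.4 grasp [ 0.5394 -0.0331  0.1812] rpy [180.   -0.  -84.5] F [ 0.9  0.5 -0.6] w 0.0243 q [ 0.3   0.19 -0.38 -0.   -1.   -0.21]
offset cm [-0.06  1.28  0.12] turn -0.1 rows 0.2569811583419918 0.008587859970160235
```

Emit:
send_rows(motion=[{"offset":[0,-0.1,0],"turn":0},{"offset":[0,-0.2,0],"turn":0},{"offset":[0,-0.3,0],"turn":0},{"offset":[0,-0.4,0],"turn":0},{"offset":[0,-0.4,0],"turn":0}])

```text
t: 16.9
eef_pos: [0.5433, -0.0327, 0.34]
ee_rot: [3.141, -0.0, -1.474]
force: [-2.5, 0.5, -0.5]
width: 0.0245
```

```bash
python3 lid.py; python3 go.py .5266 -.0337 .18 -84.4; python3 - <<'E'
from station import *
import cv2,numpy as np
f=grab_frame("scene"); np.savez("pics/scene7.npz",**f)
cv2.imwrite("pics/s7.png",cv2.resize(f["frame"][100:250,230:430],(800,600),interpolation=cv2.INTER_CUBIC))
E
```

```text
lid pts 1172 angle 1.7600143376019755
t 16.95 grasp [ 0.5433 -0.0328  0.181 ] rpy [180.    0.  -84.5] F [-3.5 -0.4 -0.7] w 0.0239 q [ 0.3   0.2  -0.37 -0.   -1.01 -0.2 ]
offset cm [-0.07  1.67  0.11] turn -0.1 rows 0.33475077854951996 0.009358981901800345
```

View pics/s7.png

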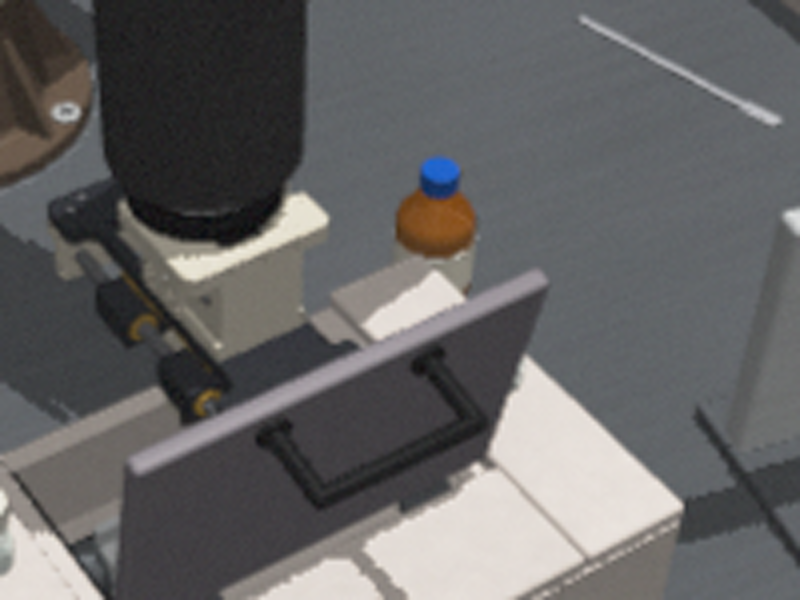

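The feeler touched the lid: about 3.5 N with the lid nudged to 1.76 rad. So the gripper's body cannot straddle the bore in front of the open lid. Instead I'll turn the jaws along the tube, slide the tube a little towards +y (the right vial is in the way), and lift it by its plain-end cap. First I need an exact measurement of the tube ends.

Emit:
send_rows(motion=[{"offset":[0,1,0],"turn":0},{"offset":[0,3,0],"turn":0},{"offset":[0,3,-4],"turn":0},{"offset":[0,3,-7],"turn":0},{"offset":[0,3,-7],"turn":0}], hand=0.25)

```text
t: 17.5
eef_pos: [0.5142, -0.0356, 0.4152]
ee_rot: [-3.132, 0.0, -1.474]
force: [0.6, 0.4, 1.0]
width: 0.0539
```

```bash
python3 - <<'E'
from fit import *
f=load("top6");W=cloud(f)
o=np.array([.547,-.0273]);a=np.radians(5.6)
x,y,z=W[...,0],W[...,1],W[...,2]
X=(x-o[0])*np.cos(a)+(y-o[1])*np.sin(a);Y=-(x-o[0])*np.sin(a)+(y-o[1])*np.cos(a)
# height profile map local: rows Y, cols X
for y0 in np.arange(-.104,.105,.008):
    r=[]
    for x0 in np.arange(-.036,.037,.006):
        m=(abs(Y-y0)<.004)&(abs(X-x0)<.004); r.append(f"{1000*np.nanmedian(z[m]):4.0f}" if m.any() else "   .")
    print(f"{1000*y0:5.0f}",*r)
E
python3 lid.py; python3 go.py .515 -.0337 .24 5.6
```

```text
-104  138  140  140  140  141  141  141  141  140  141  141  139  143
  -96   82   78   85   88  115  121  123  121  121  125  100   80   84
  -88   63   63   64   65  113  121  121  121  116  112   64   62   63
  -80   63   65   64   63  100  113  120  101  100   61   64   66   64
  -72   65   62   64   63   64   64   63   78   75   61   62   62   62
  -64   63   62   84  104   92   93   93   94   91   96  104    .   63
  -56   63   62   87  105   99  115  118  118  117  107  105  102   63
  -48   64   63   96   98   94  114  117  117  112  103  104   63   63
  -40   62   63   77   99   93  108  113  111  102   93  105    .   63
  -32   61   62   61   63   64   92  114  114  112   66   64   60   62
  -24   66   66   63   63   64   65  113  113    .   63   63   63   64
  -16   63   64   62   62   64   87  114  112    .   63   63   63   63
   -8   62   61   63   63   62   64  111  113  108   63   62   61   62
   -0   65   65   62   62   61   64  112  113    .   62   62   62   63
    8   63   63   63   63   62   68  113  113    .   62   62   63   64
   16   63   62   63   62   61   85 
[... 371 characters left out ...]
100  107    .   61
   64   63   62   92   97   91   92   92   93   93   94  104    .   62
   72   63   63   63   64   64   63   63   62   62   64   63   61   61
   80   62   63   62   63   66   81  120   66   65   64   64   61   61
   88   63   63   63   65  109  120  122  122  118    .   63   63   63
   96   70   83   96  101  113  123  123  123  130  131  120   86   79
  104  142  140  140  142  141  141  140  142  141  141  140  139  142
lid pts 1171 angle 1.7609438794764076
t 17.55 grasp [ 0.5137 -0.0356  0.2538] rpy [-179.7    0.   -84.5] F [-0.2  0.9 -0.9] w 0.054 q [ 0.31  0.09 -0.33  0.   -1.15 -0.22]
offset cm [-0.17 -0.14  1.38] turn -90.1 rows 0.2798995212146794 10.484496838885484
```

```bash
python3 - <<'E'
from h import *
f=load("scene2");W=cloud(f);p=W.reshape(-1,3)
a=np.radians(-102.5);tx=np.array([np.cos(a),np.sin(a)]);ty=np.array([np.sin(a),-np.cos(a)])
d=p[:,:2]-[.5697,.0041];X=d@tx;Y=d@ty;H=p[:,2]-.269
for lo in np.arange(.03,.1,.005):
    m=(H>lo)&(H<lo+.005)&(abs(X)<.06)&(Y<-.05)&(Y>-.13)
    if m.sum()>5: print(round(lo,3),m.sum(),"X",np.percentile(X[m],[2,98]).round(3),"Y",np.percentile(Y[m],[2,50]).round(4))
# finger thickness: scene6, opening 24mm at grasp (.689,-.0146,.367), yaw -84.5
f=load("scene3");W=cloud(f);p=W.reshape(-1,3)
a=np.radians(-9.5);tx=np.array([np.cos(a),np.sin(a)]);ty=np.array([np.sin(a),-np.cos(a)])
d=p[:,:2]-[.525,-.4135];X=d@tx;Y=d@ty;H=p[:,2]-.0777
for lo in np.arange(-.02,.05,.007):
    m=(H>lo)&(H<lo+.007)&(abs(X)<.018)&(abs(Y)<.045)&(p[:,2]>.062)
    if m.sum()>5: print("finger",round(lo,3),m.sum(),"X",np.percentile(X[m],[2,98]).round(3),"Y",np.percentile(Y[m],[2,98]).round(4))
E
```

```text
0.045 36 X [-0.036  0.036] Y [-0.0907 -0.0892]
0.05 94 X [-0.035  0.04 ] Y [-0.092  -0.0897]
0.055 97 X [-0.036  0.04 ] Y [-0.0917 -0.0893]
0.06 80 X [-0.037  0.04 ] Y [-0.0913 -0.0895]
0.065 15 X [-0.015  0.04 ] Y [-0.0945 -0.0909]
0.07 76 X [-0.036  0.04 ] Y [-0.0972 -0.0951]
0.075 66 X [-0.036  0.04 ] Y [-0.0978 -0.0958]
0.08 108 X [-0.036  0.04 ] Y [-0.0997 -0.0973]
0.085 510 X [-0.035  0.039] Y [-0.0986 -0.0801]
0.09 347 X [-0.034  0.037] Y [-0.0981 -0.0775]
0.095 54 X [-0.021  0.023] Y [-0.0535 -0.0512]
0.1 46 X [-0.02  0.02] Y [-0.0533 -0.0515]
finger -0.02 14 X [0.002 0.014] Y [-0.0222  0.0237]
finger -0.013 77 X [-0.014  0.016] Y [-0.0229  0.0228]
finger -0.006 74 X [-0.007  0.016] Y [-0.023   0.0207]
finger 0.001 45 X [-0.005  0.013] Y [-0.0225  0.0233]
finger 0.008 38 X [0.001 0.013] Y [-0.0238  0.0252]
finger 0.015 17 X [0.004 0.013] Y [-0.0211  0.0185]
finger 0.022 20 X [-0.01   0.013] Y [0.0082 0.0179]
finger 0.029 7 X [-0.005  0.012] Y [0.0121 0.0151]
finger 0.043 7 X [0.001 0.011] Y [-0.0411  0.0124]
```

The height map puts the tube axis at x about 2 mm with its caps at y ±46 to 58 mm. There are lens mounts beyond y ±78 mm, and the fingers are about 15 mm thick. Now turning the jaws along the tube.

Emit:
send_rows(motion=[{"offset":[0,0,-1],"turn":-68},{"offset":[0,0,-1],"turn":-68},{"offset":[0,0,-1],"turn":-68},{"offset":[0,0,-1],"turn":-68},{"offset":[0,0,-1],"turn":-68},{"offset":[0,0,-1],"turn":-68},{"offset":[0,0,-1],"turn":-68},{"offset":[0,0,-1],"turn":-68}])

```text
t: 18.35
eef_pos: [0.5131, -0.0356, 0.4193]
ee_rot: [3.141, 0.001, -0.282]
force: [-0.5, -0.3, -0.6]
width: 0.055
```

```bash
python3 go.py .5524 -.0614 .26 5.6
```

```text
t 18.35 grasp [ 0.5131 -0.0356  0.2603] rpy [180.    0.  -16.1] F [-0.5 -0.3 -0.6] w 0.055 q [ 0.31  0.08 -0.31 -0.   -1.18  0.98]
offset cm [4.49 1.38 0.03] turn -21.7 rows 0.9396738798610438 2.530254493752812
```

Emit:
send_rows(motion=[{"offset":[4.5,1.4,0],"turn":-21.7},{"offset":[4.5,1.4,0],"turn":-21.7},{"offset":[4.5,1.4,0],"turn":-21.7},{"offset":[4.5,1.4,0],"turn":-21.7},{"offset":[4.5,1.4,0],"turn":-21.7}])

```text
t: 18.85
eef_pos: [0.5524, -0.0618, 0.4197]
ee_rot: [-3.142, 0.001, 0.089]
force: [0.3, -0.1, 0.6]
width: 0.0548
```

```bash
python3 go.py .5524 -.0614 .15 5.6
```

```text
t 18.85 grasp [ 0.5524 -0.0618  0.2607] rpy [-180.     0.     5.1] F [ 0.3 -0.1  0.6] w 0.0548 q [ 0.24  0.15 -0.23 -0.   -1.19  1.42]
offset cm [ 1.000e-02 -4.000e-02  1.107e+01] turn -0.5 rows 2.213120877136915 0.06095876746541489
```

Emit:
send_rows(motion=[{"offset":[0,-0.05,4],"turn":-0.5},{"offset":[0,-0.05,8],"turn":-0.5},{"offset":[0,-0.05,10],"turn":-0.5},{"offset":[0,-0.05,11],"turn":-0.5},{"offset":[0,-0.05,11],"turn":-0.5},{"offset":[0,-0.05,11],"turn":-0.5}])

```text
t: 19.45
eef_pos: [0.5531, -0.0612, 0.3114]
ee_rot: [3.141, -0.002, 0.1]
force: [-0.2, -0.7, 0.3]
width: 0.0551
```

```bash
python3 go.py .5524 -.0614 .135 5.6; python3 - <<'E'
from station import *
import cv2,numpy as np
f=grab_frame("top"); np.savez("pics/top8.npz",**f)
g=grab_frame("scene"); np.savez("pics/scene8.npz",**g)
cv2.imwrite("pics/ts8.png",np.vstack([cv2.resize(f["frame"][130:260,220:380],(640,300),interpolation=cv2.INTER_CUBIC),cv2.resize(g["frame"][130:260,200:400],(640,300),interpolation=cv2.INTER_CUBIC)]))
E
```

```text
t 19.45 grasp [ 0.5531 -0.0612  0.1524] rpy [ 1.8e+02 -1.0e-01  5.7e+00] F [-0.2 -0.7  0.3] w 0.0551 q [ 0.24  0.25 -0.38  0.   -0.94  1.43]
offset cm [-0.08  0.01  1.74] turn 0.1 rows 0.34783367277384086 0.013546659281533913
```

View pics/ts8.png

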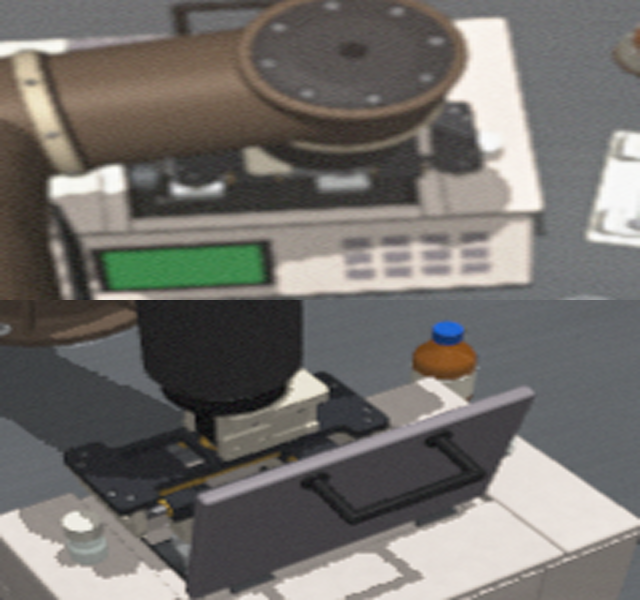

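The body fits between the right vial at (85,535) and the lid, with both clear. Lowering the last bit carefully.

Emit:
send_rows(motion=[{"offset":[-0.05,0,0.6],"turn":0},{"offset":[-0.05,0,1.1],"turn":0},{"offset":[-0.05,0,1.4],"turn":0},{"offset":[-0.05,0,1.6],"turn":0},{"offset":[-0.05,0,1.75],"turn":0},{"offset":[-0.05,0,1.75],"turn":0}])

```text
t: 20.15
eef_pos: [0.5521, -0.0614, 0.2926]
ee_rot: [3.142, 0.0, 0.1]
force: [-0.2, 0.4, -0.2]
width: 0.0546
```

Emit:
send_rows(motion=[{"offset":[0,0,0.05],"turn":0},{"offset":[0,0,0.1],"turn":0},{"offset":[0,0,0.1],"turn":0}])

```text
t: 20.45
eef_pos: [0.5521, -0.0614, 0.2918]
ee_rot: [-3.142, -0.0, 0.1]
force: [0.1, -0.0, -0.1]
width: 0.0547
```

```bash
python3 go.py .5524 -.0614 .135 5.6
```

```text
t 20.45 grasp [ 0.5521 -0.0614  0.1328] rpy [-180.    -0.     5.7] F [ 0.1 -0.  -0.1] w 0.0547 q [ 0.24  0.27 -0.4  -0.   -0.9   1.43]
offset cm [ 0.03  0.01 -0.22] turn 0.1 rows 0.04462666229035005 0.014271247635029663
```

Emit:
send_rows(motion=[{"offset":[0,0,0.03],"turn":0},{"offset":[0,0,0.06],"turn":0},{"offset":[0,0,0.06],"turn":0}])

```text
t: 20.75
eef_pos: [0.5522, -0.0614, 0.2913]
ee_rot: [3.142, -0.0, 0.1]
force: [-0.0, 0.9, 0.9]
width: 0.0552
```

Emit:
send_rows(motion=[{"offset":[0,0,0.03],"turn":0},{"offset":[0,0,0.05],"turn":0},{"offset":[0,0,0.05],"turn":0}])

```text
t: 21.05
eef_pos: [0.5522, -0.0614, 0.2911]
ee_rot: [3.141, -0.001, 0.1]
force: [-1.2, 0.1, 5.5]
width: 0.0547
```

Touched the bore at a tip height of 113 mm, which matches. Up 0.5 mm, then sliding the tube about 16 mm towards +y.

Emit:
send_rows(motion=[{"offset":[0,0,-0.07],"turn":0},{"offset":[0,-0.3,-0.07],"turn":0},{"offset":[0,-0.6,-0.07],"turn":0},{"offset":[0,-0.9,-0.07],"turn":0},{"offset":[0,-1.2,-0.07],"turn":0},{"offset":[0,-1.5,-0.07],"turn":0},{"offset":[0,-1.8,-0.07],"turn":0},{"offset":[0,-2.05,-0.07],"turn":0}])

```text
t: 21.85
eef_pos: [0.55, -0.0406, 0.2913]
ee_rot: [-3.142, 0.0, 0.1]
force: [-0.2, -1.0, 1.2]
width: 0.0548
```

```bash
python3 go.py .5524 -.0614 .135 5.6
```

```text
t 21.85 grasp [ 0.55   -0.0406  0.1323] rpy [-180.     0.     5.7] F [-0.2 -1.   1.2] w 0.0548 q [ 0.28  0.26 -0.41 -0.   -0.9   1.39]
offset cm [ 0.03  2.09 -0.27] turn 0.1 rows 0.42153050510084766 0.015205854243385575
```

Emit:
send_rows(motion=[{"offset":[0,0.7,0],"turn":0},{"offset":[0,1.4,0],"turn":0},{"offset":[0,2.1,0],"turn":0},{"offset":[0,2.1,0],"turn":0}])

```text
t: 22.25
eef_pos: [0.5523, -0.0629, 0.2914]
ee_rot: [3.142, 0.0, 0.099]
force: [0.3, -1.4, 1.4]
width: 0.0549
```

Emit:
send_rows(motion=[{"offset":[0,0,0],"turn":0},{"offset":[0,0,0],"turn":0},{"offset":[0,0,0],"turn":0},{"offset":[0,0,0],"turn":0},{"offset":[0,0,0],"turn":0},{"offset":[0,0,0],"turn":0},{"offset":[0,0,0],"turn":0},{"offset":[0,0,0],"turn":0}], hand=-1, squeeze=50)

```text
t: 23.05
eef_pos: [0.5521, -0.0618, 0.2914]
ee_rot: [-3.142, 0.0, 0.1]
force: [0.4, 1.8, 1.1]
width: 0.0108
```

```bash
python3 go.py .5524 -.0614 .135 5.6
```

```text
t 23.05 grasp [ 0.5521 -0.0618  0.1324] rpy [-180.     0.     5.7] F [0.4 1.8 1.1] w 0.0108 q [ 0.24  0.27 -0.4  -0.   -0.9   1.43]
offset cm [ 0.03 -0.04 -0.26] turn 0.1 rows 0.05317858873453331 0.01501902731779693
```

The cap is pinched (reads 10.8 mm for a 12 mm cap). Lifting 1 cm as a trial.

Emit:
send_rows(motion=[{"offset":[0,0,-0.2],"turn":0},{"offset":[0,0,-0.4],"turn":0},{"offset":[0,0,-0.6],"turn":0},{"offset":[0,0,-0.8],"turn":0},{"offset":[0,0,-1],"turn":0},{"offset":[0,0,-1],"turn":0},{"offset":[0,0,-1],"turn":0}])

```text
t: 23.75
eef_pos: [0.5522, -0.0618, 0.3014]
ee_rot: [-3.142, -0.0, 0.1]
force: [0.0, 0.2, -0.9]
width: 0.0106
```

```bash
cat > tube.py <<'E'
from h import *
from station import *
from scipy.spatial.transform import Rotation as R
import sys
s=get_state();T=R.from_euler("xyz",s["ee_rot"]);g=s["eef_pos"]+T.apply([0,0,.159])
print("grasp",g.round(4),"w",s["width"],"F",s["force"].round(1),"M",s["moment"].round(2))
for n in("top","scene"):
    W=cloud(grab_frame(n)); L=T.inv().apply((W-g).reshape(-1,3))  # tool frame about grasp; z down
    m=(abs(L[:,0])<.017)&(L[:,1]<-.02)&(L[:,1]>-.135)&(L[:,2]>.012)&(L[:,2]<.075)
    q=L[m]; print(n,len(q))
    for lo in np.arange(-.135,-.02,.012):
        k=q[(q[:,1]>=lo)&(q[:,1]<lo+.012)]
        if len(k)>2: print(f"  y {1000*lo:.0f}: n{len(k)} x {1000*np.median(k[:,0]):.0f} z min {1000*np.percentile(k[:,2],5):.0f} med {1000*np.median(k[:,2]):.0f} max {1000*np.percentile(k[:,2],95):.0f}")
E
python3 tube.py
```

```text
grasp [ 0.5522 -0.0618  0.1424] w 0.010595555946926858 F [ 0.   0.2 -0.9] M [-0.16  0.15  0.02]
top 115
  y -135: n37 x -6 z min 20 med 23 max 33
  y -123: n38 x -4 z min 19 med 25 max 37
  y -111: n32 x -5 z min 13 med 17 max 48
  y -63: n4 x -7 z min 21 med 23 max 25
scene 0
```

It carries the full 0.9 N, with the far cap still about level. Lifting on gently.

Emit:
send_rows(motion=[{"offset":[0,0,-0.6],"turn":0},{"offset":[0,0,-1.5],"turn":0},{"offset":[0,0,-2.5],"turn":0},{"offset":[0,0,-3.5],"turn":0},{"offset":[0,0,-4.5],"turn":0},{"offset":[0,0,-5.4],"turn":0},{"offset":[0,0,-6],"turn":0},{"offset":[0,0,-6],"turn":0}])

```text
t: 24.65
eef_pos: [0.5524, -0.0618, 0.3625]
ee_rot: [-3.141, -0.002, 0.1]
force: [-0.6, 0.4, -0.7]
width: 0.011
```

Emit:
send_rows(motion=[{"offset":[0,0,-0.6],"turn":0},{"offset":[0,0,-1.5],"turn":0},{"offset":[0,0,-2.5],"turn":0},{"offset":[0,0,-3.5],"turn":0},{"offset":[0,0,-4.5],"turn":0},{"offset":[0,0,-5.4],"turn":0},{"offset":[0,0,-6],"turn":0},{"offset":[0,0,-6],"turn":0}])

```text
t: 25.45
eef_pos: [0.5523, -0.0619, 0.4225]
ee_rot: [-3.142, -0.002, 0.1]
force: [-1.0, 0.8, -1.8]
width: 0.011
```

```bash
python3 tube.py; python3 go.py .48 .02 .30 5.6
```

```text
grasp [ 0.5526 -0.0618  0.2635] w 0.010988885328099125 F [-1.   0.8 -1.8] M [-0.15  0.12 -0.02]
top 42
  y -111: n35 x -4 z min 13 med 17 max 26
  y -63: n5 x -5 z min 20 med 21 max 22
scene 387
  y -111: n59 x 5 z min 16 med 21 max 39
  y -99: n71 x 3 z min 18 med 24 max 39
  y -87: n58 x 5 z min 18 med 22 max 33
  y -75: n60 x 3 z min 18 med 24 max 34
  y -63: n43 x 3 z min 20 med 24 max 31
  y -51: n42 x 3 z min 21 med 24 max 32
  y -39: n44 x 3 z min 21 med 24 max 32
  y -27: n9 x 6 z min 24 med 27 max 32
t 25.55 grasp [ 0.552  -0.0619  0.2622] rpy [-180.     0.     5.7] F [-0.3 -0.1 -1.4] w 0.0107 q [ 0.24  0.15 -0.23 -0.   -1.19  1.43]
offset cm [-6.35 -8.86 -3.78] turn 0.1 rows 2.3081961788389154 0.013672217506481099
```

The tube is out, level, and steady in the fingers with its axis 28 mm below the grasp point. Carrying it towards the panel side without turning yet.

Emit:
send_rows(motion=[{"offset":[-0.2,-1.4,-0.5],"turn":0},{"offset":[-0.6,-4,-1],"turn":0},{"offset":[-1.1,-7.5,-1],"turn":0},{"offset":[-1.6,-11,-1],"turn":0},{"offset":[-2.1,-14.5,-1],"turn":0},{"offset":[-2.6,-18,-1],"turn":0},{"offset":[-3,-21,-1],"turn":0},{"offset":[-3.2,-23,-1],"turn":0}])

```text
t: 26.35
eef_pos: [0.4963, 0.166, 0.4313]
ee_rot: [-3.142, 0.0, 0.101]
force: [1.1, -0.1, -0.8]
width: 0.0109
```

Emit:
send_rows(motion=[{"offset":[-0.2,-1.4,0],"turn":0},{"offset":[-0.6,-4,0],"turn":0},{"offset":[-1.1,-7.5,0],"turn":0},{"offset":[-1.6,-11,0],"turn":0},{"offset":[-2.1,-14.5,0],"turn":0},{"offset":[-2.6,-18,0],"turn":0},{"offset":[-3,-21,0],"turn":0},{"offset":[-3.2,-23,0],"turn":0}])

```text
t: 27.15
eef_pos: [0.4418, 0.3913, 0.431]
ee_rot: [3.141, 0.0, 0.101]
force: [0.2, 0.3, -0.8]
width: 0.0109
```

```bash
python3 go.py .4424 .389 .27 -97.2
```

```text
t 27.15 grasp [0.4418 0.3913 0.272 ] rpy [180.    0.    5.8] F [ 0.2  0.3 -0.8] w 0.0109 q [ 1.06  0.2  -0.14 -0.   -1.23  0.62]
offset cm [0.03 0.23 0.2 ] turn 103.0 rows 0.06149629389736618 11.987910547898256
```

Emit:
send_rows(motion=[{"offset":[0,0,0],"turn":4},{"offset":[0,0,0],"turn":11},{"offset":[0,0,0],"turn":19},{"offset":[0,0,0],"turn":27},{"offset":[0,0,0],"turn":35},{"offset":[0,0,0],"turn":43},{"offset":[0,0,0],"turn":49},{"offset":[0,0,0],"turn":52}])

```text
t: 27.95
eef_pos: [0.4427, 0.3891, 0.4312]
ee_rot: [3.141, -0.0, -0.812]
force: [-0.7, -0.5, -0.8]
width: 0.0109
```

Emit:
send_rows(motion=[{"offset":[0,0,0],"turn":4},{"offset":[0,0,0],"turn":11},{"offset":[0,0,0],"turn":19},{"offset":[0,0,0],"turn":27},{"offset":[0,0,0],"turn":35},{"offset":[0,0,0],"turn":43},{"offset":[0,0,0],"turn":49},{"offset":[0,0,0],"turn":51}])

```text
t: 28.75
eef_pos: [0.4427, 0.3891, 0.4311]
ee_rot: [3.141, -0.001, -1.702]
force: [-0.3, -0.6, -1.6]
width: 0.0108
```

```bash
python3 go.py .4424 .389 .195 -97.2; python3 tube.py
```

```text
t 28.75 grasp [0.4427 0.3891 0.2721] rpy [180.   -0.  -97.5] F [-0.3 -0.6 -1.6] w 0.0108 q [ 1.05  0.2  -0.14 -0.   -1.23 -1.18]
offset cm [0.01 0.02 7.71] turn -0.3 rows 1.5429273303027027 0.03914514894244014
grasp [0.4426 0.3891 0.2721] w 0.010809131675066466 F [-0.3 -0.6 -1.6] M [ 0.03  0.16 -0.02]
top 163
  y -123: n5 x 7 z min 14 med 24 max 26
  y -111: n32 x 8 z min 13 med 19 max 31
  y -99: n12 x 6 z min 15 med 23 max 31
  y -87: n37 x 5 z min 16 med 19 max 27
  y -75: n30 x 2 z min 18 med 20 max 27
  y -63: n26 x 2 z min 19 med 22 max 27
  y -51: n11 x 5 z min 19 med 24 max 28
  y -39: n8 x 6 z min 23 med 26 max 28
scene 346
  y -123: n32 x -2 z min 18 med 28 max 37
  y -111: n95 x 3 z min 16 med 24 max 41
  y -99: n37 x 5 z min 18 med 23 max 33
  y -87: n46 x 6 z min 17 med 21 max 33
  y -75: n23 x 5 z min 19 med 23 max 30
  y -63: n31 x 4 z min 21 med 24 max 31
  y -51: n29 x 4 z min 20 med 22 max 31
  y -39: n27 x 5 z min 19 med 23 max 31
  y -27: n26 x 2 z min 14 med 20 max 30
```

Emit:
send_rows(motion=[{"offset":[0,0,0.6],"turn":0},{"offset":[0,0,1.8],"turn":0},{"offset":[0,0,3.2],"turn":0},{"offset":[0,0,4.6],"turn":0},{"offset":[0,0,6],"turn":0},{"offset":[0,0,7.2],"turn":0},{"offset":[0,0,7.7],"turn":0},{"offset":[0,0,7.7],"turn":0}])

```text
t: 29.65
eef_pos: [0.4425, 0.3893, 0.3532]
ee_rot: [3.141, -0.002, -1.698]
force: [-0.3, 0.6, -0.2]
width: 0.0109
```

Emit:
send_rows(motion=[{"offset":[0,0,0],"turn":0},{"offset":[0,0,0],"turn":0},{"offset":[0,0,0],"turn":0},{"offset":[0,0,0],"turn":0},{"offset":[0,0,0],"turn":0}])

```text
t: 30.15
eef_pos: [0.4426, 0.3894, 0.3547]
ee_rot: [-3.141, 0.0, -1.698]
force: [-0.5, -0.1, -1.6]
width: 0.0107
```

```bash
python3 go.py .4424 .389 .195 -97.2; python3 lid.py; python3 - <<'E'
from fit import *
from station import *
f=grab_frame("top");g=grab_frame("scene")
fx=np.array([.623,.366]);a=np.radians(-7.2);c,s=np.cos(a),np.sin(a)
for n,F in(("top",f),("scene",g)):
    W=cloud(F);x,y,z=W[...,0],W[...,1],W[...,2]
    X=(x-fx[0])*c+(y-fx[1])*s;Y=-(x-fx[0])*s+(y-fx[1])*c
    m=(X>-.165)&(X<-.05)&(abs(Y)<.03)&(z>.135)&(z<.1835); q=W[m]
    if len(q)>20: print(n,len(q),rect(q),"X",np.percentile(X[m],[2,98]).round(3),"Y",np.percentile(Y[m],[2,98]).round(3),"z",np.percentile(z[m],[2,98]).round(3))
    m=(z>.03)&(z<.22)&(X>-.03)&(X<.03)&(abs(Y)<.085)&(z>.09)
    l=cv2.fitLine(W[m][:,:2].astype(np.float32),cv2.DIST_HUBER,0,.01,.01).ravel(); print(" panel dir",np.degrees(np.arctan2(l[1],l[0])),m.sum(),np.percentile(X[m],[2,50]).round(4))
    d=W-[.526,-.4148,0]; b=np.radians(-9.6)
    U=d[...,0]*np.cos(b)+d[...,1]*np.sin(b);V=-d[...,0]*np.sin(b)+d[...,1]*np.cos(b)
    for y0 in(0,.05,.1):
        m=(abs(U)<.08)&(abs(V-y0)<.016)&(z>.047)&(z<.09)
        if m.sum()>9: print(" tray",rect(W[m]))
cv2.imwrite("pics/end.png",np.vstack([cv2.resize(f["frame"],(400,300)),cv2.resize(g["frame"][60:300,250:560],(400,300))]))
E
```

```text
t 30.15 grasp [0.4426 0.3894 0.1957] rpy [-180.     0.   -97.3] F [-0.5 -0.1 -1.6] w 0.0107 q [ 1.05  0.26 -0.25 -0.   -1.06 -1.18]
offset cm [0.05 0.01 0.07] turn -0.1 rows 0.016483132338730676 0.008493053180891615
lid pts 1165 angle 1.7596511454365915
top 104 (array([510.7, 374.6]), array([17.9, 86.3]), 86.55) X [-0.135 -0.071] Y [-0.011  0.002] z [0.166 0.182]
 panel dir 82.61595 544 [-0.0013 -0.0005]
 tray (array([ 526.5, -414.9]), array([ 26.6, 115.9]), 80.56)
 tray (array([ 529.9, -364.2]), array([ 26.6, 116.8]), 80.17)
 tray (array([ 541.8, -314.9]), array([ 27. , 117.4]), 82.43)
scene 267 (array([506.9, 380.4]), array([24. , 95.3]), 82.88) X [-0.163 -0.072] Y [-0.011  0.009] z [0.162 0.181]
 panel dir 82.57187 2448 [0.0167 0.0191]
 tray (array([ 526.3, -415. ]), array([ 26.3, 121.1]), 79.67)
 tray (array([ 529.3, -365.5]), array([ 24.9, 119.5]), 81.36)
 tray (array([ 542.4, -316.5]), array([ 24.2, 119. ]), 81.02)
```

View pics/end.png

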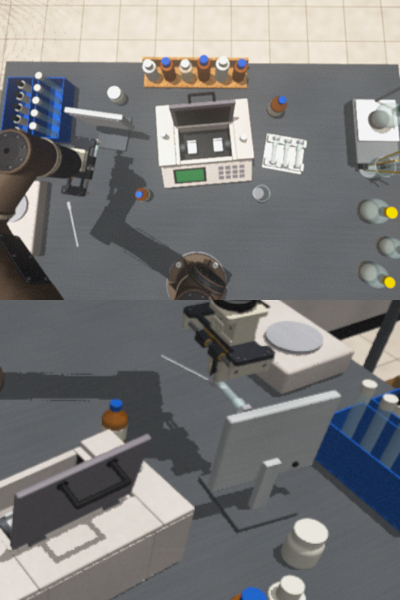

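The tube is held level in front of the panel, with its front end about 72 mm from the face. The lid is up and the chamber is empty, and nothing else on the bench looks moved. Handing in.

```bash
python3 -c "
from station import *
print(job_done())"
```

```text
the job is handed in; nothing more can be done
None
```

I put the stray tube in the tray, raised the lid and drew out the sample tube. I handed the job in at about 30 s with the sample held in front of the light panel; no verdict is reported.

**Last checks**
- **Stray tube:** it was let go in the empty lane about 1 mm from where it should lie, bulb the same way as its neighbours. The neighbouring tubes had not measurably moved.
- **Lid:** it stayed open at about 1.76 rad.
- **Sample tube:** its centre is about 130 mm in front of the panel face and within about 10 mm of the middle. Its axis is about 167 mm above the bench, level to within a few degrees and about square to the face. The fingers carry its full weight steadily, and it touches nothing else.
- **Bystanders:** I checked the bottle, beaker and vials by eye in the final picture only. All are standing in place.

**What did not go as planned**
- **Grip on the sample:** the gripper's body could not fit over the sample in the usual way because of the raised lid. I confirmed this with a light touch of about 3.5 N, which nudged the lid from 1.73 to 1.76 rad.
- **Cap hold instead:** I slid the sample about 16 mm along its saddles and lifted it by its plain-end cap. It is still held by about 4–5 mm of that cap at 50 N. The hold stayed level throughout, but it is thinner than a grip on the bore.

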